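Turn the core mounts over and send them up to the scanner

ROBOT

A 7-joint arm with a two-finger parallel gripper is mounted at the origin on the work surface. World frame = base frame: x ahead of the robot, y to its left, z up, the work surface at z = 0. Lengths are in m, angles in rad, forces in N, time in s.
With the tool pointing down it reaches from about 0.425 to 0.925 m from the base axis. Payload 6.8 kg.
Tool frame: the origin (TCP) lies midway between the tips of the shut fingers; the grasp point (between the pads) lies 19 mm behind it; z points along the fingers, y is the line along which they close (so a half turn about z gives the same grasp; the last joint's range is limited). The gripper opens to 85 mm and grips with 20 to 120 N. Pads are 22 mm wide; open, the fingers measure 114 mm over their backs; the gripper's body (76 mm by 85 mm) begins 54 mm behind the grasp point. The pads swing forward as they close: fully open they stand 13 mm farther back than shut.
Start: joints at [-1.364, 0.477, 0.022, 1.555, -0.011, 1.109, -0.083], TCP at [0.209, 0.642, 0.231] pointing down, gripper open.
Joint ranges: [-2.96, 2.96], [-0.34, 2.1], [-1.41, 1.46], [0.24, 2.44], [-1.37, 4.51], [0.17, 1.92], [-2.96, 2.96]. Speed limits (rad/s): [2.39, 2.39, 3.14, 3.14, 3.14, 3.14, 3.14].

INTERFACE

Orientations are given as a unit quaternion [w, x, y, z].
In Python, from station import * gives the robot as it stands. The module is installed in compiled form; this text tells all that it offers.
- The arm moves only by the shell command python3 -m jog 'ROWS' [OPENING] [FORCE]. ROWS is JSON, a list of rows, each an object of numbers: "x", "y", "z": the shift along the tool's x, y, z in m; "ax", "ay", "az": the turn, a rotation vector about the tool's x, y, z in rad. In form: [{"x": .., "y": .., "z": .., "ax": .., "ay": .., "az": ..}, ...]. A call has 1 to 12 rows; each row is the pose to reach, as a shift and turn from the pose commanded when the call began, along the tool's axes at that moment; what a row does not reach only later rows make up. A row lasts 1/10 s, in which the tool goes at most 50 mm and 8.59 degrees, less where a joint would pass 70% of its speed; a pose out of reach is approached as far as the arm can. A call with a gripper value outside its range is refused whole. OPENING is the opening, from 0 (shut) to 1 (fully open), set as the call begins (- or left out, the last holds). The fingers move at their own pace and stop on an object; FORCE is the grip in N (left out, the last holds). Time passes only in rows, so rows that repeat a pose let the fingers close. It gives the time, the measured TCP pose, the force, the opening and the grip force at its end, in the units of the state.
- get_obs(): the state, without advancing time (a new reading comes with each control period).
- read_camera(name): name is "scene" or "top"; returns the picture (420x560x3 uint8, red, green, blue); there is no depth.
- camera_params(name): a dict with "K" (3x3 intrinsics, pixels), "origin" and "attitude" of the camera in the world. Camera axes: x right, y up, looking along -z (the intrinsics and any distortion apply to the point x, -y, -z); pixel columns grow to the right and rows downward; lengths in m; the calibration is good to about 2 mm. A picture is of the moment at which its call begins. camera_params takes no time and is no camera call.
- hand_in(): hands the job in; it is judged then, once.
The state is a dict: "t": time; "q": joint angles; "joint_vel": joint speeds; "joint_torque": joint torques, N m; "eef_pos": TCP position; "tool_rot": TCP orientation; "contact_force": force on the tool from outside, world axes, zero at the start; "torque": the same for the moment, N m; "gripper_width": opening from 0.0 (shut) to 1.0 (fully open); "grasp_force": force on a finger pad.
Only numpy, scipy, OpenCV 4.12 (cv2) and the standard library are available. Lean on these libraries where they do the work, as an engineer would, in place of code of your own. Each camera call takes 0.05 s, during which the arm holds its last target. There are 200 camera calls.

TASK

The core mounts lie core-down on the drying rack. Turn them over with the help of the spring clip (stand a mount upright in it, let go and take it again from its other side) and lay each one core-up, down in a groove of its own in the carrier, while the carrier stands on the flat landing of the feed table. When all are loaded, slide the carrier up the incline, without lifting it off, and leave it resting squarely against the stop at the scanner's mouth with the mounts still in their grooves; disturb nothing else on the bench.

Things in the scene. Friction and masses are not known exactly. Their poses are not given: they have to be found in the camera images.
- mount1_mid (a point): core mount, a light wooden stick 180 mm long (x), 20 mm wide (y), 16 mm thick (z), 40 g; the point is its centre. The brown ring-marked core is let in flush along the middle of its -z face; the +z face is the plain back with a paper sticker towards the +x end. At the start it lies back up (z up) across the drying rack. None if absent from this start.
- mount2_mid (a point): core mount, a light wooden stick 180 mm long (x), 20 mm wide (y), 16 mm thick (z), 40 g; the point is its centre. The brown ring-marked core is let in flush along the middle of its -z face; the +z face is the plain back with a paper sticker towards the +x end. At the start it lies back up (z up) across the drying rack. None if absent from this start.
- mount3_mid (a point): core mount, a light wooden stick 180 mm long (x), 20 mm wide (y), 16 mm thick (z), 40 g; the point is its centre. The brown ring-marked core is let in flush along the middle of its -z face; the +z face is the plain back with a paper sticker towards the +x end. At the start it lies back up (z up) across the drying rack. None if absent from this start.
- mount4_mid (a point): core mount, a light wooden stick 180 mm long (x), 20 mm wide (y), 16 mm thick (z), 40 g; the point is its centre. The brown ring-marked core is let in flush along the middle of its -z face; the +z face is the plain back with a paper sticker towards the +x end. At the start it lies back up (z up) across the drying rack. None if absent from this start.
- rack: drying rack, fixed; origin on the bench. Two bars along its y, 16 mm wide, at x = -12 and +70 mm, tops 35 mm above the bench, on an 8 mm board (x -80 to +90, y +-110 mm). Mounts lie along its x, at y about -72, -24, +24, +72 mm; the ends towards its -x (the robot's left) jut about 70 mm past the first bar, to be gripped there by the sides
- clip_floor (a point): spring clip, fixed: centre of its steel floor, 20 mm above the bench, on which a mount stands on end (top then 200 mm above the bench). Two sprung leaves close along the clip's x on the mount's 20 mm wide sides; the clip is open along its y, and the mount's thickness lies along y. Foot 84 x 80 mm
- clip_mouth (a point): centre of the clip's mouth, 106 mm above the bench, level with the tips of the flared lips, which are about 30 mm apart in x and 30 mm long in y. The pads below (53 to 79 mm above the bench) grip with about 5 N each. A mount is pushed straight down between the lips (about 10 N) and pulled straight up (about 5 N)
- feeder: feed table with core scanner, fixed: origin on the bench, mid knee line between landing and incline. Landing: y 0 to +240 mm, 4 mm thick. The incline rises 8 degrees towards -y from the knee (4 mm high). 300 mm wide in x; curbs 6 mm high along both edges (inner faces x = +-144 mm). Friction holds the carrier anywhere on it
- stop_foot (a point): foot of the top stop's face, mid width, 210 mm up the incline from the knee. The stop is a bar 34 mm high across the whole incline; behind it is the white scanner housing (155 mm high, from y = -240 mm of the feeder) with a mouth 280 mm wide into which mount ends jutting over the stop can pass
- carrier: aluminium carrier, loose, about 0.6 kg: origin at the centre of its underside. 196 mm (x) by 140 mm (y); deck 36 mm up with four grooves along y at x = -72, -24, +24, +72 mm, 28 mm wide, 8 mm deep, open at both ends (a mount in its groove has its centre 44 mm up). Starts on the landing, its y about along the feeder's y; at the stop its origin is 139 mm to -y of the feeder's
- push_plate (a point): middle of the outer face of the carrier's +y apron (4 to 36 mm above its underside, 196 mm wide), 70 mm from its origin: the face to push. A mount laid with its centre about 32 mm from the carrier's towards -y juts 50 mm past the deck's -y edge and not past the +y edge, so that a gripper holding the jutting end stays clear of the deck
- disc: bystander: tree slice, 100 mm across, 28 mm high; origin under its centre
- cone: bystander: pine cone, 72 mm across, 65 mm high; origin under its centre
- sander: bystander: cork sanding block 110 x 60 x 32 mm; origin under its centre
- glue: bystander: white glue bottle, 52 mm across, 130 mm high; origin under its centre
Things that resemble listed ones, but are neither listed nor needed, are in the scene too. Leave any orange look-alike of the part that bears mount2_mid alone.

How it is judged:
By the outcome, as a careful person would: the job done as asked, in the order asked, and still so for the second after the job is handed in, with the robot touching nothing.
Of mount1, mount2, mount3, mount4 only 3 to 4 are there at a start; the rules pass over those that are not, and their reading is None.
At some moment in a run one of carrier may be knocked a few centimetres aside while the robot is not near it.
It also fails if it takes over 210 s, if anything falls off the work surface, if the arm or the gripper's body presses on something with over 40 N, if the wrist force passes 120 N, or if a joint passes its speed limit or range.

## Working session

There is one attempt and no reset: what is moved stays moved. The work goes in short steps, Python scripts to look and compute and a shell command to move; the robot and the scene stay as the last step left them, time stands still between calls to the robot, and variables do not carry over. Pictures are saved under pics/ and viewed, at most 14 in all, crops included, and the job is handed in when it is done.

```bash
mkdir -p pics
cat > h.py <<'E'
import numpy as np, cv2
from station import *
from scipy.spatial.transform import Rotation as R
def cam(n):
    p=camera_params(n); K=np.array(p["K"]); o=np.array(p["origin"]); a=np.array(p["attitude"])
    M=R.from_quat(a[[1,2,3,0]]).as_matrix() if a.size==4 else a.reshape(3,3)
    return K,o,M,p
def ray(n,u,v):
    K,o,M,p=cam(n)
    d=p.get("distortion"); 
    q=cv2.undistortPoints(np.array([[[u,v]]],float),K,None if d is None else np.array(d,float))[0,0]
    return o,M@np.array([q[0],-q[1],-1])
def onz(n,u,v,z):
    o,d=ray(n,u,v); return o+d*(z-o[2])/d[2]
def pix(n,P):
    K,o,M,p=cam(n); d=p.get("distortion")
    c=(np.atleast_2d(P)-o)@M; c=c*[1,-1,-1]
    return cv2.projectPoints(c.reshape(-1,1,3),np.zeros(3),np.zeros(3),K,None if d is None else np.array(d,float))[0][:,0]
def tri(u1,u2):
    o1,d1=ray("top",*u1); o2,d2=ray("scene",*u2)
    A=np.stack([d1,-d2],1); s=np.linalg.lstsq(A,o2-o1,rcond=None)[0]
    a,b=o1+s[0]*d1,o2+s[1]*d2; return (a+b)/2,np.linalg.norm(a-b)
def snap(n,f,box=None,k=1):
    im=read_camera(n)
    cv2.imwrite(f"pics/raw_{n}.png",im[...,::-1])
    c=im if box is None else im[box[1]:box[3],box[0]:box[2]]
    cv2.imwrite("pics/"+f,cv2.resize(c[...,::-1],None,fx=k,fy=k,interpolation=cv2.INTER_CUBIC)); return im
E
python3 - <<'E'
from h import *
for n in("top","scene"):
    print(camera_params(n)); snap(n,n+"0.png",k=1.4)
o=get_obs(); print(o)
E
```

```text
{'K': array([[445.81528261,   0.        , 273.60228347],
       [  0.        , 445.81528261, 213.92623875],
       [  0.        ,   0.        ,   1.        ]]), 'origin': array([ 0.36552743, -0.04683437,  1.42272095]), 'attitude': array([-0.70235829, -0.0338642 ,  0.02556937,  0.71055771])}
{'K': array([[480.8170051 ,   0.        , 277.67099514],
       [  0.        , 480.8170051 , 215.10834171],
       [  0.        ,   0.        ,   1.        ]]), 'origin': array([ 1.07894177, -0.73547733,  0.90949858]), 'attitude': array([0.85515176, 0.37898318, 0.14347392, 0.32326838])}
{'t': 0.1, 'q': array([-1.3641007 ,  0.47775625,  0.02233931,  1.55634861, -0.01150504,
        1.10931638, -0.08312095]), 'joint_vel': array([-7.49412295e-06, -2.18725374e-03, -2.18359889e-04, -2.11505534e-03,
       -1.18388843e-03, -6.62829848e-04, -1.33437896e-03]), 'joint_torque': array([ 4.12175810e-03, -5.97763717e+01,  1.61349222e+00, -2.81955868e+01,
        1.28276262e-02,  5.05156961e-03, -3.09691029e-05]), 'eef_pos': array([0.20883523, 0.64131348, 0.23039853]), 'tool_rot': array([-7.41129638e-05,  1.56748747e-01,  9.87638146e-01, -8.47016891e-04]), 'contact_force': array([ 0.85848788,  0.4473921 , -0.08503883]), 'torque': array([ 0.02665584,  0.03135152, -0.06955602]), 'grasp_force': 0.0, 'gripper_width': 1.0014824478108166}
```

View pics/top0.png

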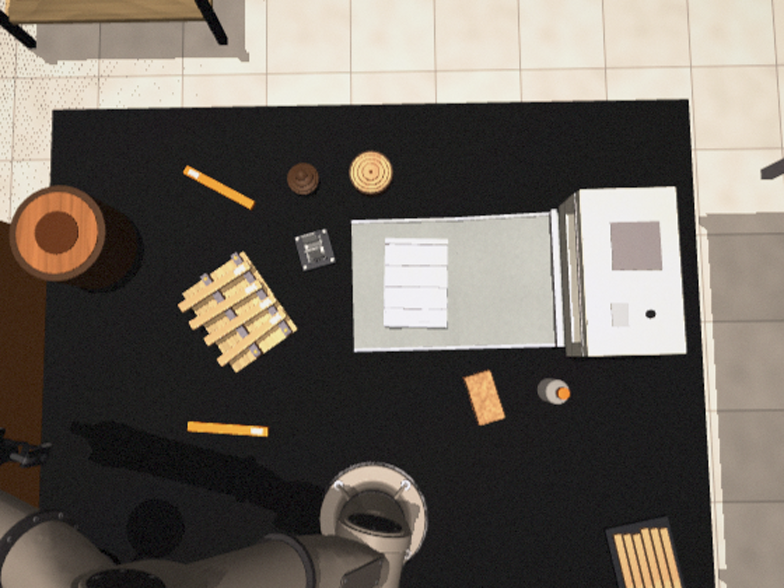

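View pics/scene0.png

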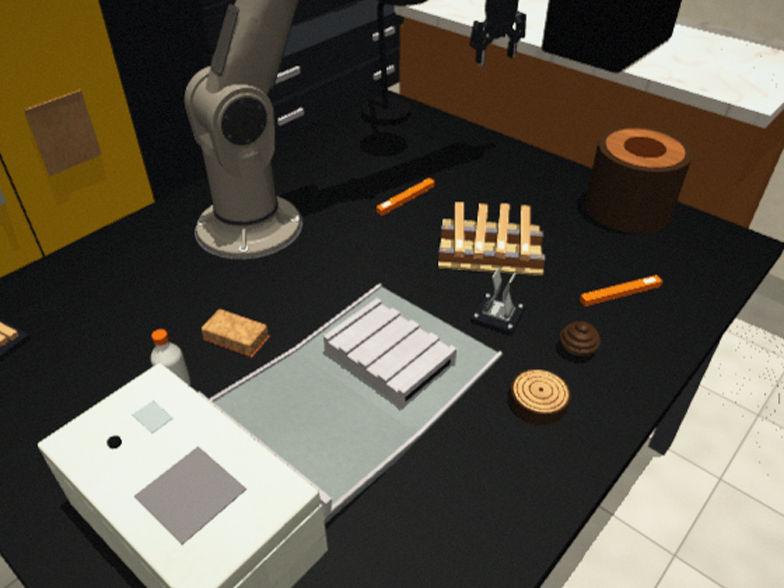

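The top view shows the rack of mounts at about (237,312) in the 1.4x picture, the clip at (314,249), the carrier at (416,283), the stop at (558,280). Mount candidates are:
- 4 wooden sticks on the rack
- orange look-alikes at (218,187) and (227,429)
- sticks in the tray at (645,560)

By the description I choose the sticks on the rack.

Run:
```python
from h import *
t=cv2.imread("pics/raw_top.png"); s=cv2.imread("pics/raw_scene.png")
a=cv2.resize(t[165:275,118:248],None,fx=4,fy=4,interpolation=cv2.INTER_CUBIC)
b=cv2.resize(s[135:245,300:400],None,fx=3.6,fy=4,interpolation=cv2.INTER_CUBIC)
c=np.hstack([a[:440,:400+40],b]);print(c.shape);cv2.imwrite("pics/c1.png",c)
print(pix("top",[[0,0,0],[.5,0,0]]),pix("scene",[[0,0,0]]))
# carrier/feeder corners: rough
for n,u,v,z in[("feedTL",352/1.4,221/1.4,.01),("feedBL",355/1.4,351/1.4,.01),("stopT",557/1.4,210/1.4,.067),("stopB",565/1.4,347/1.4,.067),("clip",314/1.4,249/1.4,.01),
 ("cTL",384/1.4,238/1.4,.04),("cTR",448/1.4,238/1.4,.04),("cBL",384/1.4,327/1.4,.04),("cBR",448/1.4,328/1.4,.04)]: print(n,onz("top",u,v,z).round(4))
```

```text
(440, 800, 3)
[[265.43853675 369.49944919]
 [263.94880166 209.5451614 ]] [[177.65954871 160.51654661]]
feedTL [0.6665 0.0384 0.01  ]
feedBL [0.3688 0.0337 0.01  ]
stopT [ 0.6727 -0.4163  0.067 ]
stopB [ 0.3722 -0.4232  0.067 ]
clip [0.6027 0.1259 0.01  ]
cTL [ 0.6205 -0.0349  0.04  ]
cTR [ 0.6186 -0.1782  0.04  ]
cBL [ 0.421  -0.0327  0.04  ]
cBR [ 0.4171 -0.1742  0.04  ]
```

View pics/c1.png

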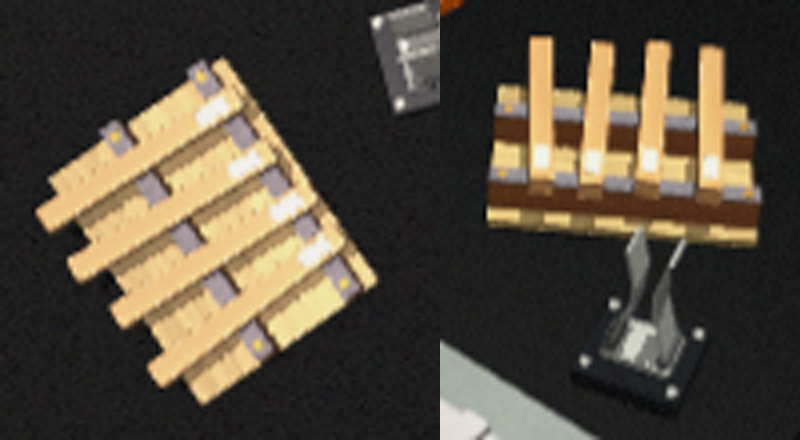

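The crop shows four light wooden sticks with stickers to the right, at left ends (45,220), (75,270), (118,315), (157,375) in 4x crop: all four mounts are present and none is orange.

Run:
```python
from h import *
t=cv2.imread("pics/raw_top.png"); s=cv2.imread("pics/raw_scene.png")
hsv=cv2.cvtColor(t,cv2.COLOR_BGR2HSV)
for p in [(140,213),(150,206),(165,199),(172,230),(182,225),(140,205),(160,190),(190,255)]: print(p,hsv[p[1],p[0]],t[p[1],p[0]])
a=cv2.resize(t[175:270,124:216],None,fx=6,fy=6,interpolation=cv2.INTER_CUBIC)
b=cv2.resize(t[160:198,206:244],None,fx=6,fy=6,interpolation=cv2.INTER_CUBIC)
d=cv2.resize(s[190:240,335:375],None,fx=5.7,fy=6,interpolation=cv2.INTER_CUBIC)
r=np.zeros((570,228,3),np.uint8); r[:228]=b; r[240:540]=d
cv2.imwrite("pics/c2.png",np.hstack([a,r]))
# mount ends guess
for l,rr in [((45,220),(230,100)),((75,270),(260,152)),((118,315),(300,197)),((157,375),(335,240))]:
    P=onz("top",118+l[0]/4,165+l[1]/4,.051);Q=onz("top",118+rr[0]/4,165+rr[1]/4,.051)
    print(P.round(4),Q.round(4),np.linalg.norm(P-Q),np.degrees(np.arctan2(*(Q-P)[1::-1])))
```

```text
(140, 213) [ 18 107 240] [139 200 240]
(150, 206) [ 18 108 240] [138 200 240]
(165, 199) [ 18 109 219] [125 181 219]
(172, 230) [ 22  92 241] [154 219 241]
(182, 225) [ 17 116 156] [ 85 125 156]
(140, 205) [ 18 102 232] [139 195 232]
(160, 190) [ 22  96 240] [150 215 240]
(190, 255) [150  26  29] [29 26 29]
[0.4678 0.4159 0.051 ] [0.5596 0.2729 0.051 ] 0.16987882828309422 -57.27631587479631
[0.4288 0.392  0.051 ] [0.5186 0.2493 0.051 ] 0.1686076520224671 -57.79266990788483
[0.3937 0.3582 0.051 ] [0.4832 0.2181 0.051 ] 0.16629146673388182 -57.428068930958354
[0.3474 0.3276 0.051 ] [0.4496 0.1909 0.051 ] 0.17069827996942755 -53.21551921030805
```

View pics/c2.png

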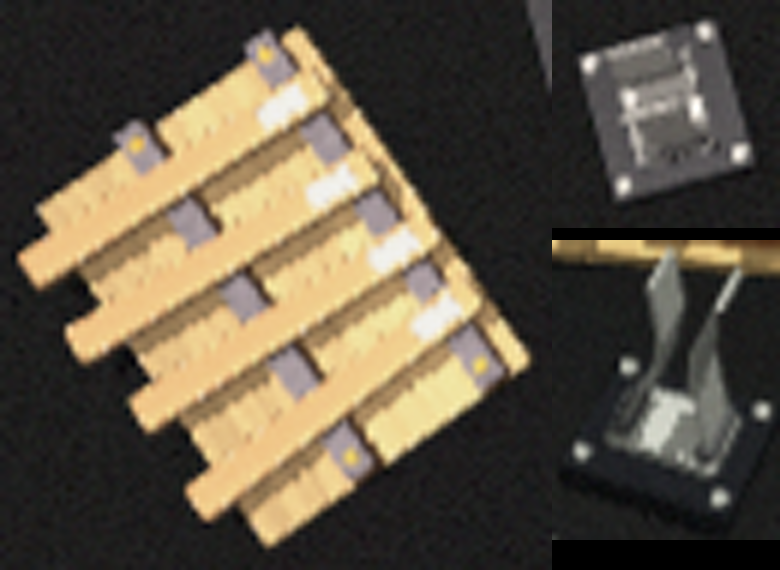

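```bash
cat >> h.py <<'E'
def rot(psi,th):
    p=np.radians(psi); y=np.array([np.cos(p),np.sin(p),0]); z=np.array([0,0,-1.]); x=np.cross(y,z)
    return R.from_matrix(np.stack([x,y,z],1))*R.from_euler('y',th,degrees=True)
def cur():
    o=get_obs(); w=o["tool_rot"]; return o,np.array(o["eef_pos"]),R.from_quat(np.array(w)[[1,2,3,0]])
def go(pos,psi,th,src=None,back=0):
    """shift/turn in tool axes from the present (or src) pose; returns the target to chain"""
    if src is None: _,p,r=cur()
    else: p,r=src
    T=rot(psi,th); pos=np.array(pos)+T.apply([0,0,back])
    print("shift mm",(1000*r.inv().apply(pos-p)).round(1),"turn",(r.inv()*T).as_rotvec().round(4)); return pos,T
def st():
    o,p,r=cur(); x,y,z=r.as_matrix().T
    print("t%.1f"%o["t"],"p",p.round(4),"y",y.round(3),"z",z.round(3),"w%.3f g%.0f"%(o["gripper_width"],o["grasp_force"]),"F",np.round(o["contact_force"],1),"q",np.round(o["q"],2))
MOUNT={}
for k,l,r_ in [("A",(28,276),(321,90)),("B",(76,348),(371,172)),("C",(141,416),(428,228)),("D",(197,505),(470,290))]:
    P=onz("top",124+(l[0]-2.5)/6,175+(l[1]-2.5)/6,.051);Q=onz("top",124+(r_[0]-2.5)/6,175+(r_[1]-2.5)/6,.051)
    d=(Q-P)/np.linalg.norm(Q-P); c=(P+Q)/2; MOUNT[k]=(c-d*68,0) if 0 else (c-d*.068,np.degrees(np.arctan2(d[1],d[0]))+90,c,np.linalg.norm(P-Q))
E
python3 - <<'E'
from h import *
for k,v in MOUNT.items(): print(k,v)
c=[(206+(u-552-2.5)/6,160+(v-2.5)/6) for u,v in[(589,64),(705,32),(740,152),(623,186)]]
s=[(335+(u-552-2.5)/5.7,190+(v-240-2.5)/6) for u,v in[(628,366),(762,410),(720,497),(582,451)]]
# matching scene order: try rotations
import itertools
for k in range(4):
    r=[tri(c[i],s[(i+k)%4]) for i in range(4)]
    print(k,[ (a.round(4).tolist(),round(b,4)) for a,b in r])
g=MOUNT["A"]; st(); a=go([g[0][0],g[0][1],.12],g[1],0); go([g[0][0],g[0][1],.022],g[1],0,a)
E
```

```text
A (array([0.4772402 , 0.40105081, 0.051     ]), np.float64(32.14816548862218), array([0.51342371, 0.34347692, 0.051     ]), np.float64(0.17825627058937557))
B (array([0.43868618, 0.37627244, 0.051     ]), np.float64(30.459695768027025), array([0.47315756, 0.3176574 , 0.051     ]), np.float64(0.17602250177800008))
C (array([0.40390381, 0.34295298, 0.051     ]), np.float64(32.84718562642976), array([0.44078703, 0.28582481, 0.051     ]), np.float64(0.17538348313877888))
D (array([0.36000535, 0.31394678, 0.051     ]), np.float64(37.851743763941975), array([0.40173154, 0.2602539 , 0.051     ]), np.float64(0.17702510386697287))
0 [([0.5981, 0.1399, 0.05], np.float64(0.0587)), ([0.6437, 0.1059, 0.0647], np.float64(0.025)), ([0.6083, 0.1068, -0.0124], np.float64(0.0631)), ([0.5578, 0.145, -0.0362], np.float64(0.0276))]
1 [([0.627, 0.1655, 0.0156], np.float64(0.0004)), ([0.6437, 0.1038, 0.0158], np.float64(0.0012)), ([0.5785, 0.085, 0.0164], np.float64(0.0004)), ([0.5611, 0.1473, 0.016], np.float64(0.0004))]
2 [([0.6265, 0.1647, -0.037], np.float64(0.0257)), ([0.6146, 0.0797, 0.0497], np.float64(0.0581)), ([0.5812, 0.0886, 0.0651], np.float64(0.0259)), ([0.5907, 0.1705, -0.0134], np.float64(0.0629))]
3 [([0.5965, 0.1359, 0.0038], np.float64(0.0878)), ([0.6157, 0.0845, 0.0934], np.float64(0.0316)), ([0.6098, 0.1078, 0.0413], np.float64(0.0853)), ([0.5885, 0.1714, -0.0717], np.float64(0.0384))]
t0.1 p [0.2088 0.6413 0.2304] y [ 0.31   0.951 -0.002] z [-0.    -0.002 -1.   ] w1.001 g0 F [ 0.9  0.4 -0.1] q [-1.36  0.48  0.02  1.56 -0.01  1.11 -0.08]
shift mm [-329.6 -145.2  110.7] turn [-0.0016  0.0007  0.6949]
shift mm [ 0.  0. 98.] turn [0. 0. 0.]
```

```bash
python3 -m jog '[{"x":-0.15,"y":-0.07,"az":0.35},{"x":-0.33,"y":-0.145,"z":0.11,"az":0.695},{"x":-0.33,"y":-0.145,"z":0.11,"az":0.695},{"x":-0.33,"y":-0.145,"z":0.11,"az":0.695},{"x":-0.33,"y":-0.145,"z":0.11,"az":0.695},{"x":-0.33,"y":-0.145,"z":0.11,"az":0.695},{"x":-0.33,"y":-0.145,"z":0.11,"az":0.695},{"x":-0.33,"y":-0.145,"z":0.11,"az":0.695},{"x":-0.33,"y":-0.145,"z":0.11,"az":0.695},{"x":-0.33,"y":-0.145,"z":0.11,"az":0.695},{"x":-0.33,"y":-0.145,"z":0.11,"az":0.695},{"x":-0.33,"y":-0.145,"z":0.11,"az":0.695}]' 0.42 60
python3 - <<'E'
from h import *
st(); g=MOUNT["A"]; go([g[0][0],g[0][1],.022],g[1],0)
_,p,r=cur()
snap("top","t1.png",(110,150,260,280),4)
# expected pixel of TCP on both views
print((pix("top",p)-[110,150])*4, pix("scene",p))
E
```

```text
t0.1 p [0.2088 0.6413 0.2304] y [ 0.31   0.951 -0.002] z [-0.    -0.002 -1.   ] w1.001 g0 F [ 0.9  0.4 -0.1] q [-1.36  0.48  0.02  1.56 -0.01  1.11 -0.08]
shift mm [-329.6 -145.   208.7] turn [-0.0016  0.0007  0.6949]
[[-358.55919526  654.52724671]] [[353.18729851  46.76198147]]validation failed for argument at $[0]...
```

View pics/t1.png

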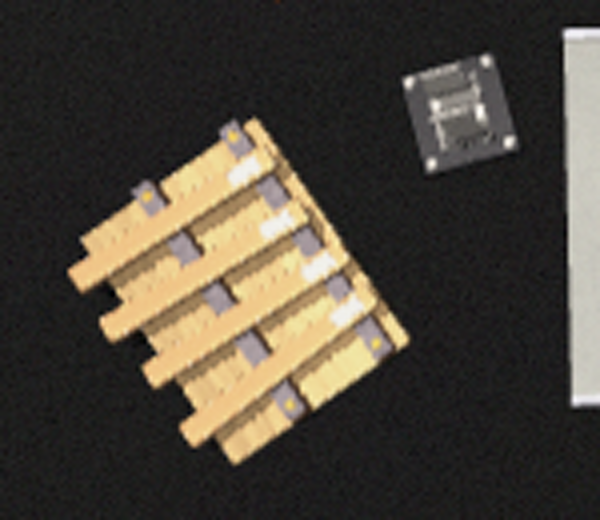

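The move was refused because every row needs all six keys. The picture shows the rack and clip unchanged.

```bash
python3 -m jog '[{"x":-0.15,"y":-0.07,"z":0.0,"ax":0,"ay":0,"az":0.35},{"x":-0.33,"y":-0.145,"z":0.11,"ax":0,"ay":0,"az":0.695},{"x":-0.33,"y":-0.145,"z":0.11,"ax":0,"ay":0,"az":0.695},{"x":-0.33,"y":-0.145,"z":0.11,"ax":0,"ay":0,"az":0.695},{"x":-0.33,"y":-0.145,"z":0.11,"ax":0,"ay":0,"az":0.695},{"x":-0.33,"y":-0.145,"z":0.11,"ax":0,"ay":0,"az":0.695},{"x":-0.33,"y":-0.145,"z":0.11,"ax":0,"ay":0,"az":0.695},{"x":-0.33,"y":-0.145,"z":0.11,"ax":0,"ay":0,"az":0.695},{"x":-0.33,"y":-0.145,"z":0.11,"ax":0,"ay":0,"az":0.695},{"x":-0.33,"y":-0.145,"z":0.11,"ax":0,"ay":0,"az":0.695},{"x":-0.33,"y":-0.145,"z":0.11,"ax":0,"ay":0,"az":0.695},{"x":-0.33,"y":-0.145,"z":0.11,"ax":0,"ay":0,"az":0.695}]' 0.42 60
python3 - <<'E'
from h import *
st(); g=MOUNT["A"]; go([g[0][0],g[0][1],.022],g[1],0)
_,p,r=cur()
snap("scene","t2.png",(280,60,420,200),4)
print(((pix("scene",p)-[280,60])*4).round())
E
```

```text
t: 1.35
eef_pos: [0.4767, 0.4035, 0.1217]
tool_rot: [-0.0, 0.483, 0.876, 0.0]
contact_force: [-0.9, 0.3, -0.2]
gripper_width: 0.419
grasp_force: 0.0
t1.4 p [0.4767 0.4035 0.1217] y [0.845 0.534 0.   ] z [-0.     0.001 -1.   ] w0.419 g0 F [-0.9  0.3 -0.2] q [-0.96  0.52  0.22  1.79 -0.14  0.85 -0.11]
shift mm [-2.5 -0.9 99.7] turn [ 0.0005 -0.0011  0.0026]
[[390. 281.]]
```

View pics/t2.png

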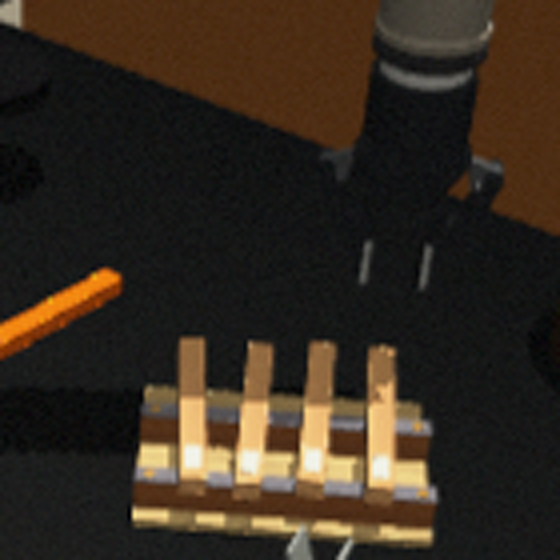

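The gripper is above the right-most mount (A), with finger tips at about (365,283) and (428,288) and the mount end at (382,350). I descend and grip.

```bash
python3 -m jog '[{"x":-0.002,"y":-0.001,"z":0.04,"ax":0,"ay":0,"az":0},{"x":-0.002,"y":-0.001,"z":0.07,"ax":0,"ay":0,"az":0},{"x":-0.002,"y":-0.001,"z":0.09,"ax":0,"ay":0,"az":0},{"x":-0.002,"y":-0.001,"z":0.099,"ax":0,"ay":0,"az":0},{"x":-0.002,"y":-0.001,"z":0.099,"ax":0,"ay":0,"az":0}]'
python3 -m jog '[{"x":0,"y":0,"z":0,"ax":0,"ay":0,"az":0},{"x":0,"y":0,"z":0,"ax":0,"ay":0,"az":0},{"x":0,"y":0,"z":0,"ax":0,"ay":0,"az":0},{"x":0,"y":0,"z":0,"ax":0,"ay":0,"az":0},{"x":0,"y":0,"z":0,"ax":0,"ay":0,"az":0}]' 0 60
python3 -m jog '[{"x":0,"y":0,"z":-0.02,"ax":0,"ay":0,"az":0},{"x":0,"y":0,"z":-0.06,"ax":0,"ay":0,"az":0},{"x":0,"y":0,"z":-0.11,"ax":0,"ay":0,"az":0},{"x":0,"y":0,"z":-0.16,"ax":0,"ay":0,"az":0},{"x":0,"y":0,"z":-0.21,"ax":0,"ay":0,"az":0},{"x":0,"y":0,"z":-0.26,"ax":0,"ay":0,"az":0},{"x":0,"y":0,"z":-0.26,"ax":0,"ay":0,"az":0}]'
python3 - <<'E'
from h import *
st(); c=[.6026,.1254,.35]
# clip pose: mount centre line at clip; grasp point 19 mm behind TCP
a=go(c,15.3,90,back=.019)
E
```

```text
t: 1.9
eef_pos: [0.4771, 0.3997, 0.0215]
tool_rot: [-0.0, 0.483, 0.875, -0.001]
contact_force: [-0.5, 0.1, 0.0]
gripper_width: 0.421
grasp_force: 0.0
t: 2.4
eef_pos: [0.4787, 0.4003, 0.0232]
tool_rot: [0.0, 0.484, 0.875, 0.001]
contact_force: [-0.1, 0.6, 4.1]
gripper_width: 0.224
grasp_force: 60.3
t: 3.1
eef_pos: [0.4812, 0.4016, 0.2904]
tool_rot: [0.002, 0.484, 0.875, 0.006]
contact_force: [0.8, -0.0, -1.1]
gripper_width: 0.222
grasp_force: 59.8
t3.1 p [0.4812 0.4016 0.2904] y [0.847 0.531 0.013] z [ 0.009  0.01  -1.   ] w0.222 g60 F [ 0.8 -0.  -1.1] q [-0.99  0.35  0.26  1.63 -0.1   1.16 -0.15]
shift mm [-280.1  -37.7  -61. ] turn [-0.2204  1.5533  0.2396]
```

```bash
python3 -m jog '[{"x":-0.03,"y":-0.004,"z":-0.03,"ax":-0.02,"ay":0.14,"az":0.022},{"x":-0.06,"y":-0.008,"z":-0.06,"ax":-0.04,"ay":0.28,"az":0.044},{"x":-0.28,"y":-0.038,"z":-0.061,"ax":-0.2204,"ay":1.5533,"az":0.2396},{"x":-0.28,"y":-0.038,"z":-0.061,"ax":-0.2204,"ay":1.5533,"az":0.2396},{"x":-0.28,"y":-0.038,"z":-0.061,"ax":-0.2204,"ay":1.5533,"az":0.2396},{"x":-0.28,"y":-0.038,"z":-0.061,"ax":-0.2204,"ay":1.5533,"az":0.2396},{"x":-0.28,"y":-0.038,"z":-0.061,"ax":-0.2204,"ay":1.5533,"az":0.2396},{"x":-0.28,"y":-0.038,"z":-0.061,"ax":-0.2204,"ay":1.5533,"az":0.2396},{"x":-0.28,"y":-0.038,"z":-0.061,"ax":-0.2204,"ay":1.5533,"az":0.2396},{"x":-0.28,"y":-0.038,"z":-0.061,"ax":-0.2204,"ay":1.5533,"az":0.2396},{"x":-0.28,"y":-0.038,"z":-0.061,"ax":-0.2204,"ay":1.5533,"az":0.2396},{"x":-0.28,"y":-0.038,"z":-0.061,"ax":-0.2204,"ay":1.5533,"az":0.2396}]'
python3 - <<'E'
from h import *
st(); go([.6026,.1254,.35],15.3,90,back=.019)
E
```

```text
t: 4.3
eef_pos: [0.5942, 0.141, 0.3394]
tool_rot: [0.565, -0.436, -0.558, -0.423]
contact_force: [-0.5, 0.4, -0.5]
gripper_width: 0.22
grasp_force: 59.8
t4.3 p [0.5942 0.141  0.3394] y [ 0.965  0.262 -0.02 ] z [-0.262  0.965 -0.003] w0.220 g60 F [-0.5  0.4 -0.5] q [ 0.12  0.76  0.06  1.62 -1.27  1.89  0.85]
shift mm [10.7  3.8  1.7] turn [ 0.002   0.0029 -0.0198]
```

```bash
python3 -m jog '[{"x":-0.02,"y":0.004,"z":0.002,"ax":0,"ay":0,"az":-0.02},{"x":-0.04,"y":0.004,"z":0.002,"ax":0.002,"ay":0.003,"az":-0.02},{"x":-0.04,"y":0.004,"z":0.002,"ax":0.002,"ay":0.003,"az":-0.02},{"x":-0.04,"y":0.004,"z":0.002,"ax":0.002,"ay":0.003,"az":-0.02}]'
python3 - <<'E'
from h import *
st(); go([.6026,.1254,.178],15.3,90,back=.019)
a=snap("scene","x.png"); b=snap("top","x.png")
a=cv2.resize(a[100:250,300:400],None,fx=4,fy=4,interpolation=2);b=cv2.resize(b[130:230,180:280],None,fx=4,fy=4,interpolation=2)
b=cv2.copyMakeBorder(b,0,200,0,0,0)
cv2.imwrite("pics/t3.png",np.hstack([a,b])[...,::-1])
E
```

```text
t: 4.7
eef_pos: [0.598, 0.1451, 0.3041]
tool_rot: [-0.559, 0.426, 0.566, 0.43]
contact_force: [0.3, 0.1, 0.6]
gripper_width: 0.223
grasp_force: 59.8
t4.7 p [0.598  0.1451 0.3041] y [0.964 0.267 0.01 ] z [-0.267  0.964 -0.006] w0.223 g60 F [0.3 0.1 0.6] q [ 0.11  0.81  0.06  1.62 -1.26  1.87  0.92]
shift mm [-126.1   -2.    -0.6] turn [-0.0035  0.0055  0.0097]
```

View pics/t3.png

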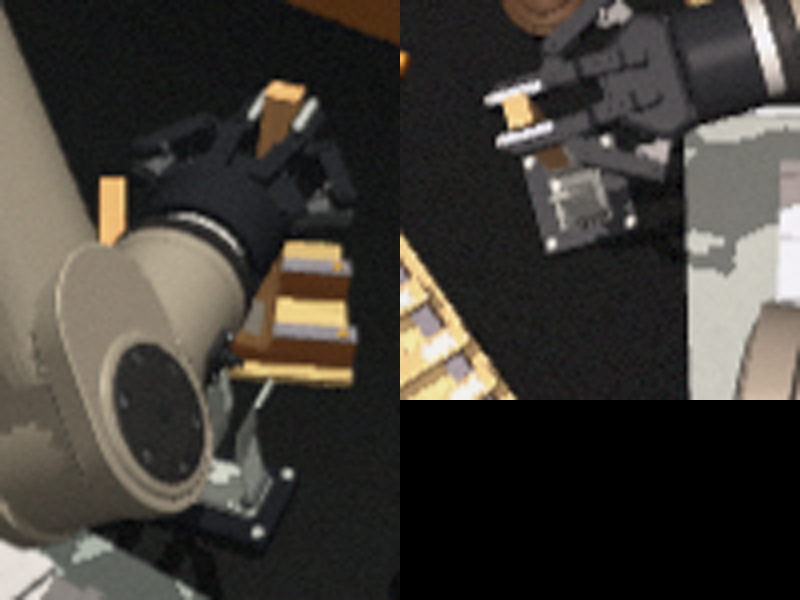

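Run:
```python
from h import *
P=[[.6026,.1254,z] for z in(.325,.15,.106,.02)]
print(((pix("top",P)-[180,130])*4+[402,2]).round())
```

```text
[[518. 111.]
 [556. 162.]
 [564. 172.]
 [578. 191.]]
```

The picture shows the mount upright in the gripper over the clip, its top at (517,110) and the lower part near (560,165), matching the projected clip axis. I insert it.

```bash
python3 -m jog '[{"x":-0.02,"y":-0.002,"z":0,"ax":0,"ay":0.005,"az":0.005},{"x":-0.035,"y":-0.002,"z":0,"ax":0,"ay":0.005,"az":0.005},{"x":-0.045,"y":-0.002,"z":0,"ax":0,"ay":0.005,"az":0.005},{"x":-0.055,"y":-0.002,"z":0,"ax":0,"ay":0.005,"az":0.005},{"x":-0.065,"y":-0.002,"z":0,"ax":0,"ay":0.005,"az":0.005},{"x":-0.075,"y":-0.002,"z":0,"ax":0,"ay":0.005,"az":0.005}]'
python3 - <<'E'
from h import *
st(); go([.6026,.1254,.178],15.3,90,back=.019)
E
```

```text
t: 5.4
eef_pos: [0.5966, 0.1444, 0.2289]
tool_rot: [0.563, -0.426, -0.563, -0.43]
contact_force: [-1.7, -0.2, 3.6]
gripper_width: 0.22
grasp_force: 59.5
t5.4 p [0.5966 0.1444 0.2289] y [0.964 0.268 0.005] z [-0.268  0.964  0.004] w0.220 g60 F [-1.7 -0.2  3.6] q [ 0.12  0.92  0.06  1.61 -1.24  1.85  1.02]
shift mm [-50.9   0.5  -1.1] turn [-0.0038 -0.0039  0.0049]
```

```bash
python3 -m jog '[{"x":-0.015,"y":0,"z":0,"ax":0,"ay":0,"az":0},{"x":-0.027,"y":0,"z":0,"ax":0,"ay":0,"az":0},{"x":-0.037,"y":0,"z":0,"ax":0,"ay":0,"az":0},{"x":-0.044,"y":0,"z":0,"ax":0,"ay":0,"az":0},{"x":-0.05,"y":0,"z":0,"ax":0,"ay":0,"az":0},{"x":-0.05,"y":0,"z":0,"ax":0,"ay":0,"az":0}]'
python3 - <<'E'
from h import *
st()
E
```

```text
t: 6.0
eef_pos: [0.5973, 0.1445, 0.1776]
tool_rot: [-0.562, 0.427, 0.563, 0.43]
contact_force: [-0.6, -0.1, 1.3]
gripper_width: 0.222
grasp_force: 59.6
t6.0 p [0.5973 0.1445 0.1776] y [0.964 0.266 0.004] z [-0.266  0.964  0.001] w0.222 g60 F [-0.6 -0.1  1.3] q [ 0.12  1.    0.05  1.6  -1.23  1.82  1.08]
```

```bash
python3 -m jog '[{"x":-0.003,"y":0,"z":0,"ax":0,"ay":0,"az":0},{"x":-0.003,"y":0,"z":0,"ax":0,"ay":0,"az":0}]'
python3 -m jog '[{"x":0,"y":0,"z":0,"ax":0,"ay":0,"az":0},{"x":0,"y":0,"z":0,"ax":0,"ay":0,"az":0},{"x":0,"y":0,"z":0,"ax":0,"ay":0,"az":0},{"x":0,"y":0,"z":-0.03,"ax":0,"ay":0,"az":0},{"x":0,"y":0,"z":-0.07,"ax":0,"ay":0,"az":0},{"x":0,"y":0,"z":-0.11,"ax":0,"ay":0,"az":0},{"x":0.05,"y":0,"z":-0.11,"ax":0,"ay":0,"az":0},{"x":0.10,"y":0,"z":-0.11,"ax":0,"ay":0,"az":0},{"x":0.15,"y":0,"z":-0.11,"ax":0,"ay":0,"az":0}]' 0.5
python3 - <<'E'
from h import *
st(); c=[.6026,.1254,.36]
a=go(c,15.3,0); b=go([.6026,.1254,.30],15.3,-90,a,back=-.09); d=go([.6026,.1254,.178],15.3,-90,b,back=-.09)
E
```

```text
t: 6.2
eef_pos: [0.5974, 0.1445, 0.1776]
tool_rot: [-0.563, 0.425, 0.563, 0.431]
contact_force: [-2.9, -1.3, 12.0]
gripper_width: 0.221
grasp_force: 59.8
t: 7.1
eef_pos: [0.6259, 0.0374, 0.3255]
tool_rot: [-0.562, 0.428, 0.562, 0.429]
contact_force: [0.9, 0.3, 0.5]
gripper_width: 0.499
grasp_force: 0.0
t7.1 p [0.6259 0.0374 0.3255] y [0.964 0.265 0.002] z [-0.265  0.964  0.001] w0.499 g0 F [0.9 0.3 0.5] q [ 0.39  0.87 -0.16  1.43 -1.11  1.9   0.77]
shift mm [34.4  0.9 91. ] turn [ 6.000e-04 -1.572e+00  2.400e-03]
shift mm [90. -0. 60.] turn [ 0.     -1.5708 -0.    ]
shift mm [122.   0.   0.] turn [0. 0. 0.]
```

```bash
python3 -m jog '[{"x":0.034,"y":0.001,"z":0.02,"ax":0,"ay":-0.15,"az":0},{"x":0.034,"y":0.001,"z":0.091,"ax":0,"ay":-1.571,"az":0},{"x":0.034,"y":0.001,"z":0.091,"ax":0,"ay":-1.571,"az":0},{"x":0.034,"y":0.001,"z":0.091,"ax":0,"ay":-1.571,"az":0},{"x":0.034,"y":0.001,"z":0.091,"ax":0,"ay":-1.571,"az":0},{"x":0.034,"y":0.001,"z":0.091,"ax":0,"ay":-1.571,"az":0},{"x":0.034,"y":0.001,"z":0.091,"ax":0,"ay":-1.571,"az":0},{"x":0.034,"y":0.001,"z":0.091,"ax":0,"ay":-1.571,"az":0},{"x":0.034,"y":0.001,"z":0.091,"ax":0,"ay":-1.571,"az":0},{"x":0.034,"y":0.001,"z":0.091,"ax":0,"ay":-1.571,"az":0},{"x":0.034,"y":0.001,"z":0.091,"ax":0,"ay":-1.571,"az":0},{"x":0.034,"y":0.001,"z":0.091,"ax":0,"ay":-1.571,"az":0}]' 
python3 -m jog '[{"x":0.045,"y":0,"z":0.03,"ax":0,"ay":-0.15,"az":0},{"x":0.09,"y":0,"z":0.06,"ax":0,"ay":-1.571,"az":0},{"x":0.09,"y":0,"z":0.06,"ax":0,"ay":-1.571,"az":0},{"x":0.09,"y":0,"z":0.06,"ax":0,"ay":-1.571,"az":0},{"x":0.09,"y":0,"z":0.06,"ax":0,"ay":-1.571,"az":0},{"x":0.09,"y":0,"z":0.06,"ax":0,"ay":-1.571,"az":0},{"x":0.09,"y":0,"z":0.06,"ax":0,"ay":-1.571,"az":0},{"x":0.09,"y":0,"z":0.06,"ax":0,"ay":-1.571,"az":0},{"x":0.09,"y":0,"z":0.06,"ax":0,"ay":-1.571,"az":0},{"x":0.09,"y":0,"z":0.06,"ax":0,"ay":-1.571,"az":0},{"x":0.09,"y":0,"z":0.06,"ax":0,"ay":-1.571,"az":0},{"x":0.09,"y":0,"z":0.06,"ax":0,"ay":-1.571,"az":0}]'
python3 - <<'E'
from h import *
st(); go([.6026,.1254,.178],15.3,-90,back=-.09)
E
```

```text
t: 8.3
eef_pos: [0.6013, 0.13, 0.3594]
tool_rot: [0.001, 0.603, 0.798, 0.002]
contact_force: [-0.5, -0.4, -0.4]
gripper_width: 0.5
grasp_force: 0.0
t: 9.5
eef_pos: [0.5779, 0.2114, 0.296]
tool_rot: [0.562, 0.427, 0.562, -0.431]
contact_force: [0.4, 0.5, -0.5]
gripper_width: 0.501
grasp_force: 0.0
t9.5 p [0.5779 0.2114 0.296 ] y [ 0.965  0.264 -0.004] z [ 0.264 -0.965  0.003] w0.501 g0 F [ 0.4  0.5 -0.5] q [-1.07  0.86  0.25  1.59  0.96  1.85 -0.88]
shift mm [118.    1.5  -1. ] turn [-0.0003  0.0032  0.0035]
```

```bash
python3 -m jog '[{"x":0.05,"y":0.001,"z":-0.001,"ax":0,"ay":0,"az":0},{"x":0.1,"y":0.001,"z":-0.001,"ax":0,"ay":0,"az":0},{"x":0.118,"y":0.0015,"z":-0.001,"ax":0,"ay":0,"az":0},{"x":0.118,"y":0.0015,"z":-0.001,"ax":0,"ay":0,"az":0},{"x":0.118,"y":0.0015,"z":0.03,"ax":0,"ay":0,"az":0},{"x":0.118,"y":0.0015,"z":0.06,"ax":0,"ay":0,"az":0},{"x":0.118,"y":0.0015,"z":0.09,"ax":0,"ay":0,"az":0},{"x":0.118,"y":0.0015,"z":0.108,"ax":0,"ay":0,"az":0},{"x":0.118,"y":0.0015,"z":0.108,"ax":0,"ay":0,"az":0}]'
python3 - <<'E'
from h import *
st(); go([.6026,.1254,.178],15.3,-90,back=.019)
snap("scene","t4.png",(290,90,400,250),3.7)
E
```

```text
t: 10.4
eef_pos: [0.6099, 0.1059, 0.1843]
tool_rot: [0.563, 0.431, 0.56, -0.428]
contact_force: [0.5, -1.0, -0.2]
gripper_width: 0.499
grasp_force: 0.0
t10.4 p [0.6099 0.1059 0.1843] y [0.965 0.262 0.007] z [ 0.262 -0.965  0.   ] w0.499 g0 F [ 0.5 -1.  -0.2] q [-0.95  0.98  0.27  1.7   1.    1.64 -1.06]
shift mm [ 6.3 -1.9 -1.7] turn [-0.0024  0.0003 -0.0068]
```

View pics/t4.png

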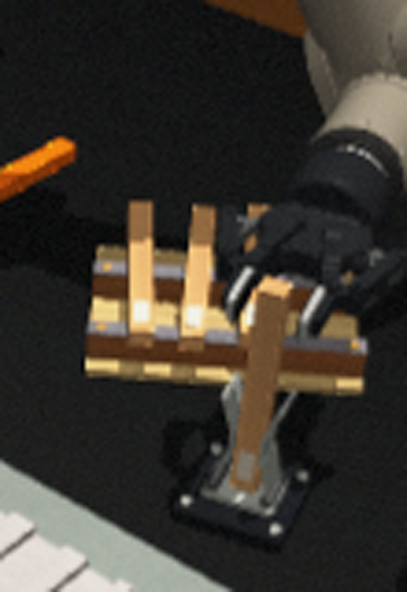

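The mount stands upright in the clip, its sticker towards the camera at (245,465), and the fingers at (240,290) and (313,305) straddle it. I grip and pull up.

```bash
python3 -m jog '[{"x":0.006,"y":-0.002,"z":-0.001,"ax":0,"ay":0,"az":-0.005},{"x":0.006,"y":-0.002,"z":-0.001,"ax":0,"ay":0,"az":-0.005}]' 
python3 -m jog '[{"x":0,"y":0,"z":0,"ax":0,"ay":0,"az":0},{"x":0,"y":0,"z":0,"ax":0,"ay":0,"az":0},{"x":0,"y":0,"z":0,"ax":0,"ay":0,"az":0},{"x":0,"y":0,"z":0,"ax":0,"ay":0,"az":0},{"x":0,"y":0,"z":0,"ax":0,"ay":0,"az":0},{"x":-0.02,"y":0,"z":0,"ax":0,"ay":0,"az":0},{"x":-0.05,"y":0,"z":0,"ax":0,"ay":0,"az":0},{"x":-0.09,"y":0,"z":0,"ax":0,"ay":0,"az":0},{"x":-0.13,"y":0,"z":0,"ax":0,"ay":0,"az":0},{"x":-0.17,"y":0,"z":0,"ax":0,"ay":0,"az":0}]' 0 60
python3 - <<'E'
from h import *
st()
a=snap("top","t5.png",(230,140,430,260),4)
E
```

```text
t: 10.65
eef_pos: [0.6065, 0.1118, 0.1741]
tool_rot: [0.562, 0.427, 0.564, -0.428]
contact_force: [-1.3, 0.0, -0.2]
gripper_width: 0.496
grasp_force: 0.0
t: 11.65
eef_pos: [0.6069, 0.1089, 0.3469]
tool_rot: [0.562, 0.428, 0.563, -0.429]
contact_force: [-0.9, 0.5, -0.3]
gripper_width: 0.219
grasp_force: 59.7
t11.7 p [0.6069 0.1089 0.3469] y [ 0.964  0.266 -0.002] z [ 0.266 -0.964  0.   ] w0.219 g60 F [-0.9  0.5 -0.3] q [-0.99  0.73  0.31  1.72  1.07  1.74 -0.85]
```

View pics/t5.png

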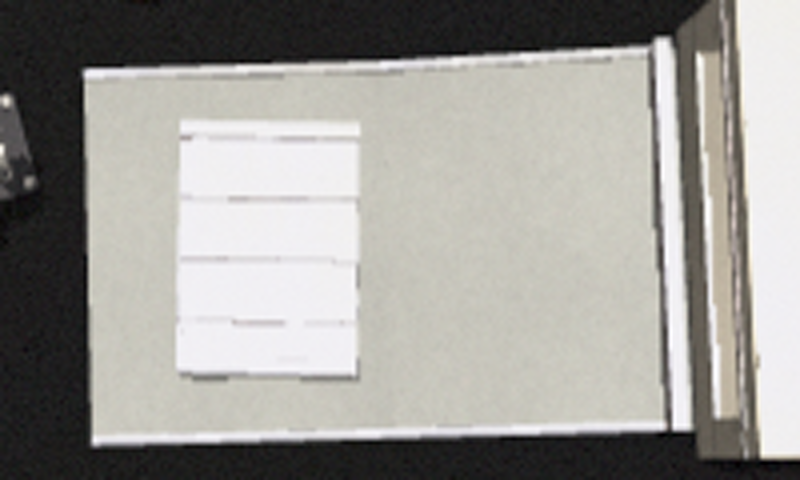

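```bash
cat >> h.py <<'E'
def carrier(im=None,z=.048):
    if im is None: im=read_camera("top")
    hsv=cv2.cvtColor(im,cv2.COLOR_RGB2HSV); m=((hsv[...,2]>222)&(hsv[...,1]<25)).astype(np.uint8)
    m[:,:240]=0; m[:,388:]=0
    m=cv2.morphologyEx(m,cv2.MORPH_OPEN,np.ones((5,5),np.uint8))   # drops the thin curbs
    m=cv2.morphologyEx(m,cv2.MORPH_CLOSE,np.ones((15,15),np.uint8))
    cs=max(cv2.findContours(m,0,1)[0],key=cv2.contourArea)
    b=cv2.boxPoints(cv2.minAreaRect(cs)); 
    c0=b.mean(0); b=b+np.sign(b-c0)*0.5
    W=np.array([onz("top",u,v,z) for u,v in b]); c=W.mean(0)
    e=[W[1]-W[0],W[2]-W[1]]; L=[np.linalg.norm(x) for x in e]
    y=e[int(np.argmin(L))]; y=y/np.linalg.norm(y); y*=np.sign(y[1])
    print("carrier c",c.round(4),"sizes",np.round(L,4),"y axis deg",np.degrees(np.arctan2(y[1],y[0])).round(2))
    return c,y
E
python3 - <<'E'
from h import *
c,y=carrier()
box=[(181,121),(360,121),(358,376),(177,374)]
W=np.array([onz("top",230+(u-1.5)/4,140+(v-1.5)/4,.048) for u,v in box]);print(W.round(4).tolist(),W.mean(0))
# feeder
for n,u,v,z in[("landTL",84,70,.01),("landBL",92,444,.01),("stopT",653,40,.067),("stopB",672,430,.067),("stopT2",667,40,.067),("stopB2",690,430,.067)]: print(n,onz("top",230+u/4,140+v/4,z).round(4))
x=np.array([y[1],-y[0],0])
for i,g in enumerate((-.072,-.024,.024,.072)): print(i,(c+x*g-y*.1).round(4))
E
```

```text
carrier c [ 1.0503 -0.1648  0.048 ] sizes [0.4763 0.2453] y axis deg 178.14
[[0.6194, -0.0368, 0.048], [0.6175, -0.1763, 0.048], [0.4189, -0.1708, 0.048], [0.4221, -0.0315, 0.048]] [ 0.51946625 -0.10387774  0.048     ]
landTL [0.6677 0.0398 0.01  ]
landBL [0.3679 0.0355 0.01  ]
stopT [ 0.6729 -0.4021  0.067 ]
stopB [ 0.3735 -0.4064  0.067 ]
stopT2 [ 0.6728 -0.4129  0.067 ]
stopB2 [ 0.3733 -0.42    0.067 ]
0 [ 1.1479 -0.24    0.048 ]
1 [ 1.1495 -0.192   0.048 ]
2 [ 1.151 -0.144  0.048]
3 [ 1.1526 -0.0961  0.048 ]
```

```bash
sed -i 's/m\[:,:240\]=0; m\[:,388:\]=0/m[:,:240]=0; m[:,388:]=0; m[:163]=0; m[243:]=0/' h.py
cat >> h.py <<'E'
def groove(c,y,i,dy=-.098):
    x=np.array([y[1],-y[0],0]); return c+x*(-.072+.048*i)+y*dy, np.degrees(np.arctan2(x[1],x[0]))
E
python3 - <<'E'
from h import *
c,y=carrier()
for i in range(4): print(i,groove(c,y,i))
g,psi=groove(c,y,3); st()
a=go([g[0],g[1],.20],psi,0); go([g[0],g[1],.031],psi,0,a)
E
```

```text
carrier c [ 0.5135 -0.1026  0.048 ] sizes [0.1433 0.1806] y axis deg 89.24
0 (array([ 0.44024969, -0.19965706,  0.048     ]), np.float64(-0.7572498708675294))
1 (array([ 0.48824549, -0.20029144,  0.048     ]), np.float64(-0.7572498708675294))
2 (array([ 0.5362413 , -0.20092581,  0.048     ]), np.float64(-0.7572498708675294))
3 (array([ 0.58423711, -0.20156018,  0.048     ]), np.float64(-0.7572498708675294))
t11.8 p [0.6074 0.1089 0.3478] y [0.964 0.265 0.003] z [ 0.265 -0.964 -0.002] w0.224 g60 F [-0.4 -0.4 -1.5] q [-0.99  0.73  0.31  1.72  1.07  1.74 -0.85]
shift mm [ 146.7 -105.2  293.6] turn [0.2234 1.5566 0.2186]
shift mm [  0.   0. 169.] turn [0. 0. 0.]
```

```bash
python3 - <<'E'
from h import *
c=np.array([.5195,-.1039,.048]); y=np.array([np.cos(np.radians(88.9)),np.sin(np.radians(88.9)),0])
for i in range(4): print(i,groove(c,y,i)[0].round(4))
g,psi=groove(c,y,3)
a=go([g[0],g[1],.20],psi,0)
E
python3 -m jog '[{"x":0.0,"y":0,"z":0.05,"ax":0.03,"ay":0.15,"az":0.03},{"x":0.0,"y":-0.05,"z":0.1,"ax":0.06,"ay":0.3,"az":0.06},{"x":0.146,"y":-0.1,"z":0.294,"ax":0.22,"ay":1.556,"az":0.22},{"x":0.146,"y":-0.1,"z":0.294,"ax":0.22,"ay":1.556,"az":0.22},{"x":0.146,"y":-0.1,"z":0.294,"ax":0.22,"ay":1.556,"az":0.22},{"x":0.146,"y":-0.1,"z":0.294,"ax":0.22,"ay":1.556,"az":0.22},{"x":0.146,"y":-0.1,"z":0.294,"ax":0.22,"ay":1.556,"az":0.22},{"x":0.146,"y":-0.1,"z":0.294,"ax":0.22,"ay":1.556,"az":0.22},{"x":0.146,"y":-0.1,"z":0.294,"ax":0.22,"ay":1.556,"az":0.22},{"x":0.146,"y":-0.1,"z":0.294,"ax":0.22,"ay":1.556,"az":0.22},{"x":0.146,"y":-0.1,"z":0.294,"ax":0.22,"ay":1.556,"az":0.22},{"x":0.146,"y":-0.1,"z":0.294,"ax":0.22,"ay":1.556,"az":0.22}]'
python3 - <<'E'
from h import *
c=np.array([.5195,-.1039,.048]); y=np.array([np.cos(np.radians(88.9)),np.sin(np.radians(88.9)),0])
g,psi=groove(c,y,3); st()
a=go([g[0],g[1],.09],psi,0)
E
```

```text
0 [ 0.4456 -0.2005  0.048 ]
1 [ 0.4936 -0.2014  0.048 ]
2 [ 0.5416 -0.2023  0.048 ]
3 [ 0.5896 -0.2033  0.048 ]
shift mm [ 146.7 -100.5  296.7] turn [0.2281 1.5561 0.2233]
t: 13.0
eef_pos: [0.5873, -0.2053, 0.1979]
tool_rot: [0.0, 0.714, 0.7, -0.002]
contact_force: [0.3, -0.2, -0.6]
gripper_width: 0.226
grasp_force: 59.7
t13.0 p [ 0.5873 -0.2053  0.1979] y [ 1.    -0.019 -0.003] z [-0.003 -0.003 -1.   ] w0.226 g60 F [ 0.3 -0.2 -0.6] q [ 0.15  0.42  0.11  1.73 -0.05  1.    0.26]
shift mm [  2.5   2.7 107.9] turn [-0.0034  0.0035 -0.    ]
```

Now down to just above the deck, with a look from both cameras.

```bash
python3 -m jog '[{"x":0.002,"y":0.003,"z":0.05,"ax":-0.003,"ay":0.003,"az":0},{"x":0.002,"y":0.003,"z":0.1,"ax":-0.003,"ay":0.003,"az":0},{"x":0.002,"y":0.003,"z":0.135,"ax":-0.003,"ay":0.003,"az":0},{"x":0.002,"y":0.003,"z":0.145,"ax":-0.003,"ay":0.003,"az":0},{"x":0.002,"y":0.003,"z":0.145,"ax":-0.003,"ay":0.003,"az":0},{"x":0.002,"y":0.003,"z":0.145,"ax":-0.003,"ay":0.003,"az":0}]'
python3 - <<'E'
from h import *
st()
a=snap("top","x.png"); b=snap("scene","x.png")
a=a[150:250,240:340]; b=b[195:305,225:335]
cv2.imwrite("pics/t6.png",np.hstack([cv2.resize(a,(400,400),interpolation=2),cv2.resize(b,(400,400),interpolation=2)])[...,::-1])
E
```

```text
t: 13.6
eef_pos: [0.5929, -0.1984, 0.0555]
tool_rot: [0.002, 0.71, 0.704, 0.001]
contact_force: [-0.2, 1.2, 0.2]
gripper_width: 0.219
grasp_force: 59.7
t13.6 p [ 0.5929 -0.1984  0.0555] y [ 1.    -0.01   0.004] z [ 0.004 -0.001 -1.   ] w0.219 g60 F [-0.2  1.2  0.2] q [ 0.16  0.6   0.08  1.82 -0.07  0.72  0.27]
```

View pics/t6.png

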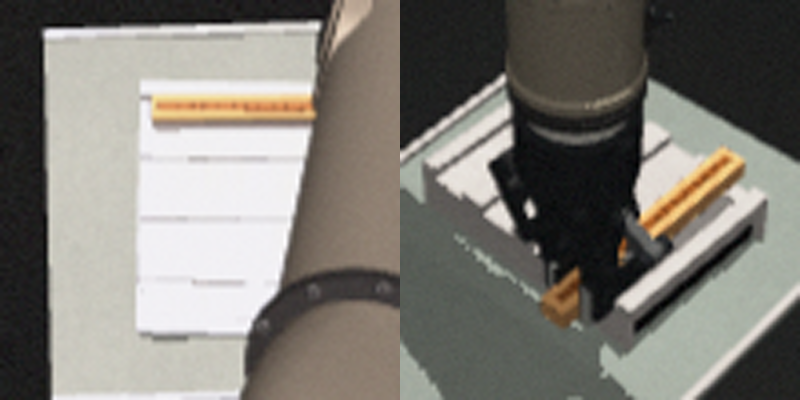

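Core is up, and the mount at row 109 in the top crop lines up with groove 4 (rows 97-133) after parallax. I lower, release, rise.

```bash
python3 -m jog '[{"x":-0.001,"y":-0.001,"z":0.01,"ax":0,"ay":0,"az":0},{"x":-0.001,"y":-0.001,"z":0.018,"ax":0,"ay":0,"az":0},{"x":-0.001,"y":-0.001,"z":0.024,"ax":0,"ay":0,"az":0},{"x":-0.001,"y":-0.001,"z":0.024,"ax":0,"ay":0,"az":0}]' 
python3 -m jog '[{"x":0,"y":0,"z":0,"ax":0,"ay":0,"az":0},{"x":0,"y":0,"z":0,"ax":0,"ay":0,"az":0},{"x":0,"y":0,"z":0,"ax":0,"ay":0,"az":0},{"x":0,"y":0,"z":0,"ax":0,"ay":0,"az":0}]' 0.42
python3 -m jog '[{"x":0,"y":0,"z":-0.02,"ax":0,"ay":0,"az":0},{"x":0,"y":0,"z":-0.07,"ax":0,"ay":0,"az":0},{"x":0,"y":0,"z":-0.12,"ax":0,"ay":0,"az":0},{"x":0,"y":0,"z":-0.17,"ax":0,"ay":0,"az":0},{"x":0,"y":0,"z":-0.22,"ax":0,"ay":0,"az":0}]'
python3 - <<'E'
from h import *
st(); g=MOUNT["B"]; a=go([g[0][0],g[0][1],.12],g[1],0);  go([g[0][0],g[0][1],.022],g[1],0,a)
E
```

```text
t: 14.1
eef_pos: [0.5908, -0.2006, 0.0305]
tool_rot: [0.001, 0.711, 0.703, 0.0]
contact_force: [-2.2, -0.9, 7.7]
gripper_width: 0.221
grasp_force: 62.3
t: 14.5
eef_pos: [0.5907, -0.1997, 0.0298]
tool_rot: [0.001, 0.711, 0.703, 0.001]
contact_force: [-0.5, 0.4, -0.2]
gripper_width: 0.418
grasp_force: 0.0
t: 15.0
eef_pos: [0.5899, -0.1997, 0.2521]
tool_rot: [0.001, 0.711, 0.703, 0.001]
contact_force: [0.9, -0.8, 0.0]
gripper_width: 0.419
grasp_force: 0.0
t15.0 p [ 0.5899 -0.1997  0.2521] y [ 1.    -0.011  0.002] z [ 0.002 -0.    -1.   ] w0.419 g0 F [ 0.9 -0.8  0. ] q [ 0.14  0.37  0.11  1.67 -0.05  1.1   0.26]
shift mm [ 574.3 -157.6  131.7] turn [ 0.0018  0.0007 -0.5423]
shift mm [ 0.  0. 98.] turn [0. 0. 0.]
```

```bash
python3 -m jog '[{"x":0.574,"y":-0.158,"z":0,"ax":0,"ay":0,"az":-0.542},{"x":0.574,"y":-0.158,"z":0,"ax":0,"ay":0,"az":-0.542},{"x":0.574,"y":-0.158,"z":0,"ax":0,"ay":0,"az":-0.542},{"x":0.574,"y":-0.158,"z":0,"ax":0,"ay":0,"az":-0.542},{"x":0.574,"y":-0.158,"z":0,"ax":0,"ay":0,"az":-0.542},{"x":0.574,"y":-0.158,"z":0,"ax":0,"ay":0,"az":-0.542},{"x":0.574,"y":-0.158,"z":0,"ax":0,"ay":0,"az":-0.542},{"x":0.574,"y":-0.158,"z":0,"ax":0,"ay":0,"az":-0.542},{"x":0.574,"y":-0.158,"z":0,"ax":0,"ay":0,"az":-0.542},{"x":0.574,"y":-0.158,"z":0,"ax":0,"ay":0,"az":-0.542},{"x":0.574,"y":-0.158,"z":0.05,"ax":0,"ay":0,"az":-0.542},{"x":0.574,"y":-0.158,"z":0.1,"ax":0,"ay":0,"az":-0.542}]'
python3 - <<'E'
from h import *
im=read_camera("top");st(); g=MOUNT["B"]; a=go([g[0][0],g[0][1],.10],g[1],0);  go([g[0][0],g[0][1],.022],g[1],0,a)
E
```

```text
t: 16.2
eef_pos: [0.4444, 0.359, 0.1871]
tool_rot: [0.001, 0.495, 0.869, 0.004]
contact_force: [0.3, 0.5, -0.1]
gripper_width: 0.419
grasp_force: 0.0
t16.2 p [0.4388 0.3594 0.1783] y [ 0.858  0.514 -0.004] z [-0.004  0.    -1.   ] w0.423 g0 F [-2.3  3.  -4.2] q [-0.57  0.38 -0.29  1.85  0.13  0.93 -0.37]
shift mm [14.4  8.9 78.3] turn [-0.0035 -0.0021  0.008 ]
shift mm [ 0.  0. 78.] turn [0. 0. 0.]
```

```bash
python3 -m jog '[{"x":0.01,"y":0.006,"z":0.04,"ax":0,"ay":0,"az":0.005},{"x":0.01,"y":0.006,"z":0.06,"ax":0,"ay":0,"az":0.005},{"x":0.01,"y":0.006,"z":0.06,"ax":0,"ay":0,"az":0.005},{"x":0.01,"y":0.006,"z":0.06,"ax":0,"ay":0,"az":0.005}]'
python3 - <<'E'
from h import *
st(); g=MOUNT["B"]; go([g[0][0],g[0][1],.022],g[1],0)
E
```

```text
t: 16.65
eef_pos: [0.445, 0.3646, 0.1251]
tool_rot: [0.001, 0.499, 0.867, 0.0]
contact_force: [0.8, 1.2, 0.0]
gripper_width: 0.423
grasp_force: 0.0
t16.6 p [0.445  0.3646 0.1251] y [0.865 0.502 0.001] z [ 0.002 -0.001 -1.   ] w0.423 g0 F [0.8 1.2 0. ] q [-0.59  0.45 -0.27  1.88  0.16  0.83 -0.41]
shift mm [ 13.4   0.3 103.1] turn [ 0.0012  0.0015 -0.0056]
```

```bash
python3 -m jog '[{"x":0.0135,"y":0,"z":0.03,"ax":0,"ay":0,"az":-0.005},{"x":0.0135,"y":0,"z":0.06,"ax":0,"ay":0,"az":-0.005},{"x":0.0135,"y":0,"z":0.09,"ax":0,"ay":0,"az":-0.005},{"x":0.0135,"y":0,"z":0.103,"ax":0,"ay":0,"az":-0.005},{"x":0.0135,"y":0,"z":0.103,"ax":0,"ay":0,"az":-0.005}]'
python3 -m jog '[{"x":0,"y":0,"z":0,"ax":0,"ay":0,"az":0},{"x":0,"y":0,"z":0,"ax":0,"ay":0,"az":0},{"x":0,"y":0,"z":0,"ax":0,"ay":0,"az":0},{"x":0,"y":0,"z":0,"ax":0,"ay":0,"az":0},{"x":0,"y":0,"z":0,"ax":0,"ay":0,"az":0}]' 0 60
python3 -m jog '[{"x":0,"y":0,"z":-0.02,"ax":0,"ay":0,"az":0},{"x":0,"y":0,"z":-0.06,"ax":0,"ay":0,"az":0},{"x":0,"y":0,"z":-0.11,"ax":0,"ay":0,"az":0},{"x":0,"y":0,"z":-0.16,"ax":0,"ay":0,"az":0},{"x":0,"y":0,"z":-0.21,"ax":0,"ay":0,"az":0},{"x":0,"y":0,"z":-0.26,"ax":0,"ay":0,"az":0},{"x":0,"y":0,"z":-0.26,"ax":0,"ay":0,"az":0}]'
python3 - <<'E'
from h import *
st(); go([.6026,.1254,.35],15.3,90,back=.019)
E
```

```text
t: 17.15
eef_pos: [0.4383, 0.376, 0.0216]
tool_rot: [0.001, 0.497, 0.868, -0.0]
contact_force: [-0.6, -0.4, -0.5]
gripper_width: 0.417
grasp_force: 0.0
t: 17.65
eef_pos: [0.4393, 0.3775, 0.0231]
tool_rot: [0.001, 0.497, 0.868, 0.002]
contact_force: [1.6, 0.9, 5.9]
gripper_width: 0.225
grasp_force: 61.9
t: 18.35
eef_pos: [0.4398, 0.3793, 0.2894]
tool_rot: [0.003, 0.497, 0.868, 0.006]
contact_force: [-0.6, 0.2, -0.3]
gripper_width: 0.227
grasp_force: 61.1
t18.4 p [0.4398 0.3793 0.2894] y [0.862 0.506 0.014] z [ 0.011  0.008 -1.   ] w0.227 g61 F [-0.6  0.2 -0.3] q [-0.58  0.28 -0.3   1.71  0.09  1.15 -0.37]
shift mm [-282.9   17.5  -60.8] turn [-0.1968  1.5573  0.2176]
```

```bash
python3 -m jog '[{"x":-0.03,"y":0.002,"z":-0.03,"ax":-0.02,"ay":0.14,"az":0.022},{"x":-0.06,"y":0.004,"z":-0.06,"ax":-0.04,"ay":0.28,"az":0.044},{"x":-0.283,"y":0.0175,"z":-0.061,"ax":-0.197,"ay":1.557,"az":0.218},{"x":-0.283,"y":0.0175,"z":-0.061,"ax":-0.197,"ay":1.557,"az":0.218},{"x":-0.283,"y":0.0175,"z":-0.061,"ax":-0.197,"ay":1.557,"az":0.218},{"x":-0.283,"y":0.0175,"z":-0.061,"ax":-0.197,"ay":1.557,"az":0.218},{"x":-0.283,"y":0.0175,"z":-0.061,"ax":-0.197,"ay":1.557,"az":0.218},{"x":-0.283,"y":0.0175,"z":-0.061,"ax":-0.197,"ay":1.557,"az":0.218},{"x":-0.283,"y":0.0175,"z":-0.061,"ax":-0.197,"ay":1.557,"az":0.218},{"x":-0.283,"y":0.0175,"z":-0.061,"ax":-0.197,"ay":1.557,"az":0.218},{"x":-0.283,"y":0.0175,"z":-0.061,"ax":-0.197,"ay":1.557,"az":0.218},{"x":-0.283,"y":0.0175,"z":-0.061,"ax":-0.197,"ay":1.557,"az":0.218}]'
python3 -m jog '[{"x":0,"y":0,"z":0,"ax":0,"ay":0,"az":0},{"x":0,"y":0,"z":0,"ax":0,"ay":0,"az":0}]'
python3 - <<'E'
from h import *
st(); go([.6026,.1254,.30],15.3,90,back=.019)
E
```

```text
t: 19.55
eef_pos: [0.5951, 0.1404, 0.3387]
tool_rot: [0.565, -0.436, -0.558, -0.423]
contact_force: [-0.4, -0.1, -1.1]
gripper_width: 0.226
grasp_force: 61.1
t: 19.75
eef_pos: [0.5963, 0.1421, 0.3444]
tool_rot: [-0.562, 0.433, 0.563, 0.425]
contact_force: [0.1, -0.2, 0.4]
gripper_width: 0.225
grasp_force: 61.1
t19.8 p [0.5963 0.1421 0.3444] y [ 0.964  0.265 -0.008] z [-0.265  0.964 -0.009] w0.225 g61 F [ 0.1 -0.2  0.4] q [ 0.37  0.77 -0.32  1.59 -1.12  1.71  0.75]
shift mm [-44.4   2.    1.6] turn [-0.0009  0.0089 -0.0081]
```

```bash
python3 -m jog '[{"x":-0.03,"y":0.002,"z":0.001,"ax":0,"ay":0.008,"az":-0.008},{"x":-0.06,"y":0.002,"z":0.001,"ax":0,"ay":0.008,"az":-0.008},{"x":-0.08,"y":0.002,"z":0.001,"ax":0,"ay":0.008,"az":-0.008},{"x":-0.09,"y":0.002,"z":0.001,"ax":0,"ay":0.008,"az":-0.008},{"x":-0.1,"y":0.002,"z":0.001,"ax":0,"ay":0.008,"az":-0.008},{"x":-0.11,"y":0.002,"z":0.001,"ax":0,"ay":0.008,"az":-0.008},{"x":-0.11,"y":0.002,"z":0.001,"ax":0,"ay":0.008,"az":-0.008}]'
python3 - <<'E'
from h import *
st(); go([.6026,.1254,.178],15.3,90,back=.019)
E
```

```text
t: 20.45
eef_pos: [0.5968, 0.1423, 0.2334]
tool_rot: [0.563, -0.429, -0.561, -0.429]
contact_force: [-0.2, 1.0, -1.3]
gripper_width: 0.225
grasp_force: 60.9
t20.4 p [0.5968 0.1423 0.2334] y [ 0.964  0.264 -0.002] z [-0.264  0.964  0.002] w0.225 g61 F [-0.2  1.  -1.3] q [ 0.36  0.93 -0.3   1.59 -1.08  1.66  0.9 ]
shift mm [-55.4   1.3   1. ] turn [-0.0004 -0.0022 -0.0024]
```

Next comes the rest of the insertion, then release, back off and rise, with a force check first.

```bash
python3 -m jog '[{"x":-0.015,"y":0.001,"z":0.001,"ax":0,"ay":0,"az":0},{"x":-0.03,"y":0.001,"z":0.001,"ax":0,"ay":0,"az":0},{"x":-0.04,"y":0.001,"z":0.001,"ax":0,"ay":0,"az":0},{"x":-0.05,"y":0.001,"z":0.001,"ax":0,"ay":0,"az":0},{"x":-0.056,"y":0.001,"z":0.001,"ax":0,"ay":0,"az":0},{"x":-0.058,"y":0.001,"z":0.001,"ax":0,"ay":0,"az":0},{"x":-0.058,"y":0.001,"z":0.001,"ax":0,"ay":0,"az":0}]'
python3 - <<'E'
from h import *
st()
E
```

```text
t: 21.15
eef_pos: [0.5982, 0.1438, 0.1785]
tool_rot: [0.564, -0.427, -0.561, -0.431]
contact_force: [-2.4, -1.5, 13.7]
gripper_width: 0.225
grasp_force: 61.1
t21.1 p [0.5982 0.1438 0.1785] y [0.964 0.264 0.001] z [-0.264  0.964  0.007] w0.225 g61 F [-2.4 -1.5 13.7] q [ 0.35  1.02 -0.29  1.57 -1.06  1.63  0.96]
```

```bash
python3 -m jog '[{"x":0,"y":0,"z":0,"ax":0,"ay":0,"az":0},{"x":0,"y":0,"z":0,"ax":0,"ay":0,"az":0},{"x":0,"y":0,"z":0,"ax":0,"ay":0,"az":0},{"x":0,"y":0,"z":-0.03,"ax":0,"ay":0,"az":0},{"x":0,"y":0,"z":-0.07,"ax":0,"ay":0,"az":0},{"x":0,"y":0,"z":-0.11,"ax":0,"ay":0,"az":0},{"x":0.05,"y":0,"z":-0.11,"ax":0,"ay":0,"az":0},{"x":0.10,"y":0,"z":-0.11,"ax":0,"ay":0,"az":0},{"x":0.15,"y":0,"z":-0.11,"ax":0,"ay":0,"az":0}]' 0.5
python3 -m jog '[{"x":0.034,"y":0.001,"z":0.02,"ax":0,"ay":-0.15,"az":0},{"x":0.034,"y":0.001,"z":0.091,"ax":0,"ay":-1.571,"az":0},{"x":0.034,"y":0.001,"z":0.091,"ax":0,"ay":-1.571,"az":0},{"x":0.034,"y":0.001,"z":0.091,"ax":0,"ay":-1.571,"az":0},{"x":0.034,"y":0.001,"z":0.091,"ax":0,"ay":-1.571,"az":0},{"x":0.034,"y":0.001,"z":0.091,"ax":0,"ay":-1.571,"az":0},{"x":0.034,"y":0.001,"z":0.091,"ax":0,"ay":-1.571,"az":0},{"x":0.034,"y":0.001,"z":0.091,"ax":0,"ay":-1.571,"az":0},{"x":0.034,"y":0.001,"z":0.091,"ax":0,"ay":-1.571,"az":0},{"x":0.034,"y":0.001,"z":0.091,"ax":0,"ay":-1.571,"az":0},{"x":0.034,"y":0.001,"z":0.091,"ax":0,"ay":-1.571,"az":0},{"x":0.034,"y":0.001,"z":0.091,"ax":0,"ay":-1.571,"az":0}]' 
python3 -m jog '[{"x":0.045,"y":0,"z":0.03,"ax":0,"ay":-0.15,"az":0},{"x":0.09,"y":0,"z":0.06,"ax":0,"ay":-1.571,"az":0},{"x":0.09,"y":0,"z":0.06,"ax":0,"ay":-1.571,"az":0},{"x":0.09,"y":0,"z":0.06,"ax":0,"ay":-1.571,"az":0},{"x":0.09,"y":0,"z":0.06,"ax":0,"ay":-1.571,"az":0},{"x":0.09,"y":0,"z":0.06,"ax":0,"ay":-1.571,"az":0},{"x":0.09,"y":0,"z":0.06,"ax":0,"ay":-1.571,"az":0},{"x":0.09,"y":0,"z":0.06,"ax":0,"ay":-1.571,"az":0},{"x":0.09,"y":0,"z":0.06,"ax":0,"ay":-1.571,"az":0},{"x":0.09,"y":0,"z":0.06,"ax":0,"ay":-1.571,"az":0},{"x":0.09,"y":0,"z":0.06,"ax":0,"ay":-1.571,"az":0},{"x":0.09,"y":0,"z":0.06,"ax":0,"ay":-1.571,"az":0}]'
python3 - <<'E'
from h import *
st(); go([.6026,.1254,.178],15.3,-90,back=-.09)
E
```

```text
t: 22.05
eef_pos: [0.6271, 0.0366, 0.3254]
tool_rot: [0.563, -0.43, -0.56, -0.429]
contact_force: [0.8, 0.3, 0.7]
gripper_width: 0.498
grasp_force: 0.0
t: 23.25
eef_pos: [0.6029, 0.1292, 0.3594]
tool_rot: [-0.001, 0.604, 0.797, -0.0]
contact_force: [0.2, -0.1, -0.1]
gripper_width: 0.498
grasp_force: 0.0
t: 24.45
eef_pos: [0.5794, 0.2107, 0.296]
tool_rot: [0.56, 0.426, 0.563, -0.433]
contact_force: [-0.2, -0.6, 0.8]
gripper_width: 0.503
grasp_force: 0.0
t24.4 p [0.5794 0.2107 0.296 ] y [ 0.965  0.261 -0.01 ] z [ 0.261 -0.965  0.003] w0.503 g0 F [-0.2 -0.6  0.8] q [-1.03  0.85  0.19  1.58  0.99  1.88 -0.89]
shift mm [118.   1.  -2.] turn [-0.0028  0.0028  0.01  ]
```

```bash
python3 -m jog '[{"x":0.05,"y":0.001,"z":-0.002,"ax":0,"ay":0,"az":0},{"x":0.1,"y":0.001,"z":-0.002,"ax":0,"ay":0,"az":0},{"x":0.118,"y":0.001,"z":-0.002,"ax":0,"ay":0,"az":0.005},{"x":0.118,"y":0.001,"z":-0.002,"ax":0,"ay":0,"az":0.005},{"x":0.118,"y":0.001,"z":0.03,"ax":0,"ay":0,"az":0.005},{"x":0.118,"y":0.001,"z":0.06,"ax":0,"ay":0,"az":0.005},{"x":0.118,"y":0.001,"z":0.09,"ax":0,"ay":0,"az":0.005},{"x":0.12,"y":0.001,"z":0.108,"ax":0,"ay":0,"az":0.005},{"x":0.12,"y":0.001,"z":0.108,"ax":0,"ay":0,"az":0.005},{"x":0.12,"y":0.001,"z":0.108,"ax":0,"ay":0,"az":0.005}]'
python3 -m jog '[{"x":0,"y":0,"z":0,"ax":0,"ay":0,"az":0},{"x":0,"y":0,"z":0,"ax":0,"ay":0,"az":0},{"x":0,"y":0,"z":0,"ax":0,"ay":0,"az":0},{"x":0,"y":0,"z":0,"ax":0,"ay":0,"az":0},{"x":0,"y":0,"z":0,"ax":0,"ay":0,"az":0},{"x":-0.02,"y":0,"z":0,"ax":0,"ay":0,"az":0},{"x":-0.05,"y":0,"z":0,"ax":0,"ay":0,"az":0},{"x":-0.09,"y":0,"z":0,"ax":0,"ay":0,"az":0},{"x":-0.13,"y":0,"z":0,"ax":0,"ay":0,"az":0},{"x":-0.17,"y":0,"z":0,"ax":0,"ay":0,"az":0},{"x":-0.17,"y":0,"z":0,"ax":0,"ay":0,"az":0}]' 0 60
python3 - <<'E'
from h import *
st()
im=snap("top","t7.png",(230,140,430,260),4)
c=np.array([.5195,-.1039,.048]); y=np.array([np.cos(np.radians(88.9)),np.sin(np.radians(88.9)),0])
g,psi=groove(c,y,2)
a=go([g[0],g[1],.20],psi,0)
E
```

```text
t: 25.45
eef_pos: [0.6094, 0.1088, 0.1802]
tool_rot: [0.562, 0.431, 0.562, -0.427]
contact_force: [-0.9, -0.1, 0.2]
gripper_width: 0.499
grasp_force: 0.0
t: 26.55
eef_pos: [0.6098, 0.1073, 0.3542]
tool_rot: [0.563, 0.433, 0.561, -0.425]
contact_force: [-0.0, -0.7, -0.7]
gripper_width: 0.22
grasp_force: 59.2
t26.6 p [0.6098 0.1073 0.3542] y [0.965 0.263 0.011] z [ 0.263 -0.965 -0.003] w0.220 g59 F [-0.  -0.7 -0.7] q [-0.95  0.71  0.25  1.71  1.1   1.78 -0.86]
shift mm [ 149.3 -147.9  281.5] turn [0.2293 1.5545 0.2189]
```

View pics/t7.png

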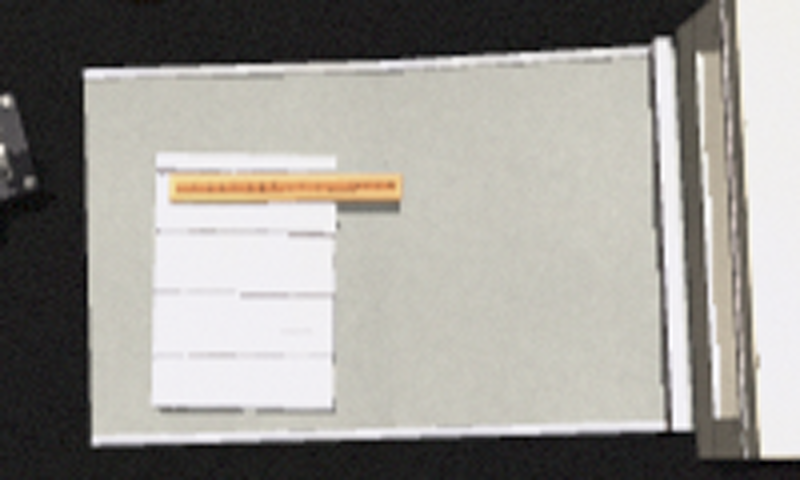

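The carrier has been knocked: its deck corners are now (156,154), (336,154), (334,409), (153,408) in the 4x crop, with mount A still in its groove. I re-measure with code and check against these.

```bash
cat >> h.py <<'E'
def carrier(im=None,z=.048):
    if im is None: im=read_camera("top")
    hsv=cv2.cvtColor(im,cv2.COLOR_RGB2HSV); m=((hsv[...,2]>225)&(hsv[...,1]<25)).astype(np.uint8)
    roi=np.zeros_like(m); cv2.fillPoly(roi,[np.array([[254,162],[388,156],[392,244],[256,247]])],1); m&=roi
    m=cv2.morphologyEx(m,cv2.MORPH_OPEN,np.ones((2,2),np.uint8))
    m=cv2.morphologyEx(cv2.copyMakeBorder(m,20,20,20,20,0),cv2.MORPH_CLOSE,np.ones((15,15),np.uint8))[20:-20,20:-20]
    cs=max(cv2.findContours(m,0,1)[0],key=cv2.contourArea)
    b=cv2.boxPoints(cv2.minAreaRect(cs)); c0=b.mean(0); b=b+np.sign(b-c0)*0.5
    W=np.array([onz("top",u,v,z) for u,v in b]); c=W.mean(0)
    e=[W[1]-W[0],W[2]-W[1]]; L=[np.linalg.norm(x) for x in e]
    y=e[int(np.argmin(L))]; y=y/np.linalg.norm(y); y*=np.sign(y[1])
    print("carrier c",c.round(4),"sizes",np.round(L,4),"y axis deg",np.degrees(np.arctan2(y[1],y[0])).round(2))
    return c,y
E
python3 - <<'E'
from h import *
im=cv2.imread("pics/raw_top.png")[...,::-1]
c,y=carrier(im); carrier(cv2.imread("pics/raw_top.png")[...,::-1]); 
box=[(156,154),(336,154),(334,409),(153,408)]
W=np.array([onz("top",230+(u-1.5)/4,140+(v-1.5)/4,.048) for u,v in box]);c2=W.mean(0);print(c2.round(4))
x=W[0]+W[1]-W[2]-W[3]; print(np.degrees(np.arctan2(x[1],x[0])))
yy=W[0]+W[3]-W[1]-W[2]; print(np.degrees(np.arctan2(yy[1],yy[0])))
g,psi=groove(c2,np.array([np.cos(np.radians(89)),np.sin(np.radians(89)),0]),2); print(g,psi)
a=go([g[0],g[1],.20],psi,0)
E
```

```text
carrier c [ 0.4919 -0.0872  0.048 ] sizes [0.197  0.1426] y axis deg 87.76
carrier c [ 0.4919 -0.0872  0.048 ] sizes [0.197  0.1426] y axis deg 87.76
[ 0.4938 -0.0847  0.048 ]
-1.3815961380487591
89.14118024569164
[ 0.51610517 -0.18312494  0.048     ] -1.0000000000000049
shift mm [ 149.3 -167.5  256.3] turn [0.228  1.5547 0.2175]
```

```bash
python3 -m jog '[{"x":0.0,"y":0,"z":0.05,"ax":0.03,"ay":0.15,"az":0.03},{"x":0.0,"y":-0.05,"z":0.1,"ax":0.06,"ay":0.3,"az":0.06},{"x":0.149,"y":-0.168,"z":0.256,"ax":0.23,"ay":1.555,"az":0.22},{"x":0.149,"y":-0.168,"z":0.256,"ax":0.23,"ay":1.555,"az":0.22},{"x":0.149,"y":-0.168,"z":0.256,"ax":0.23,"ay":1.555,"az":0.22},{"x":0.149,"y":-0.168,"z":0.256,"ax":0.23,"ay":1.555,"az":0.22},{"x":0.149,"y":-0.168,"z":0.256,"ax":0.23,"ay":1.555,"az":0.22},{"x":0.149,"y":-0.168,"z":0.256,"ax":0.23,"ay":1.555,"az":0.22},{"x":0.149,"y":-0.168,"z":0.256,"ax":0.23,"ay":1.555,"az":0.22},{"x":0.149,"y":-0.168,"z":0.256,"ax":0.23,"ay":1.555,"az":0.22},{"x":0.149,"y":-0.168,"z":0.256,"ax":0.23,"ay":1.555,"az":0.22},{"x":0.149,"y":-0.168,"z":0.256,"ax":0.23,"ay":1.555,"az":0.22}]' 
python3 -m jog '[{"x":0,"y":0,"z":0,"ax":0,"ay":0,"az":0},{"x":0,"y":0,"z":0,"ax":0,"ay":0,"az":0}]'
python3 - <<'E'
from h import *
st(); go([.515,-.184,.055],-1.3,0)
E
```

```text
t: 27.8
eef_pos: [0.5134, -0.1873, 0.1985]
tool_rot: [-0.001, 0.717, 0.697, -0.003]
contact_force: [0.3, 0.0, 0.1]
gripper_width: 0.223
grasp_force: 59.2
t: 28.0
eef_pos: [0.5141, -0.1814, 0.1985]
tool_rot: [-0.001, 0.713, 0.701, -0.003]
contact_force: [-0.5, -0.3, -0.8]
gripper_width: 0.218
grasp_force: 59.2
t28.0 p [ 0.5141 -0.1814  0.1985] y [ 1.    -0.017 -0.006] z [-0.006 -0.004 -1.   ] w0.218 g59 F [-0.5 -0.3 -0.8] q [ 0.09  0.3   0.16  1.91 -0.05  0.94  0.26]
shift mm [ -2.    1.8 143.5] turn [-0.0058  0.004   0.0055]
```

```bash
cat >> h.py <<'E'
def lines(im,zs,y0,lo=(256,160),hi=(345,246)):
    """world x of each mount's centre line at world y0, yaw, from the wood coloured blobs (sorted from far to near)"""
    hsv=cv2.cvtColor(im,cv2.COLOR_RGB2HSV); m=((hsv[...,0]>3)&(hsv[...,0]<24)&(hsv[...,1]>75)&(hsv[...,2]>110)).astype(np.uint8)
    roi=np.zeros_like(m); roi[lo[1]:hi[1],lo[0]:hi[0]]=1; m&=roi
    n,l,s,c=cv2.connectedComponentsWithStats(m); ids=[i for i in range(1,n) if s[i,4]>80]; ids.sort(key=lambda i:c[i,1])
    for k,i in enumerate(ids):
        v,u=np.nonzero(l==i); z=zs[min(k,len(zs)-1)]
        W=np.array([onz("top",a,b,z) for a,b in zip(u,v)])
        f=np.polyfit(W[:,1],W[:,0],1)
        print("blob",s[i].tolist(),"x at y0 %.4f yaw(x-axis) %.2f y %.4f..%.4f"%(np.polyval(f,y0),-np.degrees(np.arctan(f[0])),W[:,1].min(),W[:,1].max()))
E
python3 -m jog '[{"x":-0.002,"y":0.002,"z":0.05,"ax":-0.003,"ay":0.003,"az":0.005},{"x":-0.002,"y":0.002,"z":0.1,"ax":-0.003,"ay":0.003,"az":0.005},{"x":-0.002,"y":0.002,"z":0.135,"ax":-0.003,"ay":0.003,"az":0.005},{"x":-0.002,"y":0.002,"z":0.144,"ax":-0.003,"ay":0.003,"az":0.005},{"x":-0.002,"y":0.002,"z":0.144,"ax":-0.003,"ay":0.003,"az":0.005},{"x":-0.002,"y":0.002,"z":0.144,"ax":-0.003,"ay":0.003,"az":0.005}]'
python3 - <<'E'
from h import *
st(); o,p,r=cur(); im=read_camera("top"); lines(im,[.056,p[2]+.019+.008],-.08)
E
```

```text
t: 28.6
eef_pos: [0.5172, -0.1852, 0.057]
tool_rot: [0.001, 0.715, 0.699, 0.0]
contact_force: [0.3, -0.5, -0.6]
gripper_width: 0.218
grasp_force: 59.3
t28.6 p [ 0.5172 -0.1852  0.057 ] y [ 1.    -0.024  0.001] z [ 0.001 -0.001 -1.   ] w0.218 g59 F [ 0.3 -0.5 -0.6] q [ 0.13  0.51  0.13  2.   -0.1   0.64  0.3 ]
blob [273, 184, 43, 7, 265] x at y0 0.5648 yaw(x-axis) -0.37 y -0.1604..-0.0304
blob [273, 198, 41, 7, 253] x at y0 0.5170 yaw(x-axis) -0.65 y -0.1512..-0.0303
```

```bash
python3 -m jog '[{"x":0,"y":-0.001,"z":0.01,"ax":0,"ay":0,"az":0},{"x":0,"y":-0.001,"z":0.018,"ax":0,"ay":0,"az":0},{"x":0,"y":-0.001,"z":0.025,"ax":0,"ay":0,"az":0},{"x":0,"y":-0.001,"z":0.025,"ax":0,"ay":0,"az":0}]' 
python3 -m jog '[{"x":0,"y":0,"z":0,"ax":0,"ay":0,"az":0},{"x":0,"y":0,"z":0,"ax":0,"ay":0,"az":0},{"x":0,"y":0,"z":0,"ax":0,"ay":0,"az":0},{"x":0,"y":0,"z":0,"ax":0,"ay":0,"az":0}]' 0.42
python3 -m jog '[{"x":0,"y":0,"z":-0.02,"ax":0,"ay":0,"az":0},{"x":0,"y":0,"z":-0.07,"ax":0,"ay":0,"az":0},{"x":0,"y":0,"z":-0.12,"ax":0,"ay":0,"az":0},{"x":0,"y":0,"z":-0.17,"ax":0,"ay":0,"az":0},{"x":0,"y":0,"z":-0.22,"ax":0,"ay":0,"az":0}]'
python3 - <<'E'
from h import *
st(); g=MOUNT["C"]; a=go([g[0][0],g[0][1],.12],g[1],0)
E
```

```text
t: 29.05
eef_pos: [0.5147, -0.186, 0.0304]
tool_rot: [-0.0, 0.716, 0.698, -0.0]
contact_force: [-1.7, 0.7, 5.6]
gripper_width: 0.217
grasp_force: 61.2
t: 29.45
eef_pos: [0.5147, -0.1855, 0.0303]
tool_rot: [-0.0, 0.716, 0.698, -0.0]
contact_force: [-0.8, -0.3, 0.3]
gripper_width: 0.414
grasp_force: 0.0
t: 29.95
eef_pos: [0.5145, -0.1855, 0.2525]
tool_rot: [-0.0, 0.716, 0.698, -0.0]
contact_force: [1.1, 0.9, 0.0]
gripper_width: 0.417
grasp_force: 0.0
t29.9 p [ 0.5145 -0.1855  0.2525] y [ 1.    -0.025 -0.001] z [-0.001 -0.    -1.   ] w0.417 g0 F [1.1 0.9 0. ] q [ 0.08  0.25  0.18  1.85 -0.05  1.05  0.25]
shift mm [ 525.6 -123.7  132.6] turn [-9.000e-04 -2.000e-04 -5.983e-01]
```

```bash
python3 -m jog '[{"x":0.526,"y":-0.124,"z":0,"ax":0,"ay":0,"az":-0.598},{"x":0.526,"y":-0.124,"z":0,"ax":0,"ay":0,"az":-0.598},{"x":0.526,"y":-0.124,"z":0,"ax":0,"ay":0,"az":-0.598},{"x":0.526,"y":-0.124,"z":0,"ax":0,"ay":0,"az":-0.598},{"x":0.526,"y":-0.124,"z":0,"ax":0,"ay":0,"az":-0.598},{"x":0.526,"y":-0.124,"z":0,"ax":0,"ay":0,"az":-0.598},{"x":0.526,"y":-0.124,"z":0,"ax":0,"ay":0,"az":-0.598},{"x":0.526,"y":-0.124,"z":0,"ax":0,"ay":0,"az":-0.598},{"x":0.526,"y":-0.124,"z":0,"ax":0,"ay":0,"az":-0.598},{"x":0.526,"y":-0.124,"z":0,"ax":0,"ay":0,"az":-0.598},{"x":0.526,"y":-0.124,"z":0.05,"ax":0,"ay":0,"az":-0.598},{"x":0.526,"y":-0.124,"z":0.1,"ax":0,"ay":0,"az":-0.598}]'
python3 -m jog '[{"x":0,"y":0,"z":0.02,"ax":0,"ay":0,"az":0},{"x":0,"y":0,"z":0.02,"ax":0,"ay":0,"az":0},{"x":0,"y":0,"z":0.02,"ax":0,"ay":0,"az":0}]'
python3 - <<'E'
from h import *
st(); g=MOUNT["C"]; go([g[0][0],g[0][1],.022],g[1],0)
E
```

```text
t: 31.15
eef_pos: [0.4039, 0.3481, 0.1635]
tool_rot: [-0.0, 0.476, 0.879, 0.004]
contact_force: [1.5, -0.7, -0.3]
gripper_width: 0.418
grasp_force: 0.0
t: 31.45
eef_pos: [0.4047, 0.3416, 0.1427]
tool_rot: [-0.0, 0.479, 0.878, -0.0]
contact_force: [-0.0, -0.3, -0.1]
gripper_width: 0.415
grasp_force: 0.0
t31.4 p [0.4047 0.3416 0.1427] y [ 0.84   0.542 -0.001] z [-0.001 -0.    -1.   ] w0.415 g0 F [-0.  -0.3 -0.1] q [-0.59  0.36 -0.28  1.97  0.13  0.83 -0.37]
shift mm [  1.5   0.2 120.7] turn [-0.0008 -0.0005 -0.0006]
```

```bash
python3 -m jog '[{"x":0.0015,"y":0,"z":0.04,"ax":0,"ay":0,"az":0},{"x":0.0015,"y":0,"z":0.08,"ax":0,"ay":0,"az":0},{"x":0.0015,"y":0,"z":0.105,"ax":0,"ay":0,"az":0},{"x":0.0015,"y":0,"z":0.12,"ax":0,"ay":0,"az":0},{"x":0.0015,"y":0,"z":0.12,"ax":0,"ay":0,"az":0}]'
python3 -m jog '[{"x":0,"y":0,"z":0,"ax":0,"ay":0,"az":0},{"x":0,"y":0,"z":0,"ax":0,"ay":0,"az":0},{"x":0,"y":0,"z":0,"ax":0,"ay":0,"az":0},{"x":0,"y":0,"z":0,"ax":0,"ay":0,"az":0},{"x":0,"y":0,"z":0,"ax":0,"ay":0,"az":0}]' 0 60
python3 -m jog '[{"x":0,"y":0,"z":-0.02,"ax":0,"ay":0,"az":0},{"x":0,"y":0,"z":-0.06,"ax":0,"ay":0,"az":0},{"x":0,"y":0,"z":-0.11,"ax":0,"ay":0,"az":0},{"x":0,"y":0,"z":-0.16,"ax":0,"ay":0,"az":0},{"x":0,"y":0,"z":-0.21,"ax":0,"ay":0,"az":0},{"x":0,"y":0,"z":-0.26,"ax":0,"ay":0,"az":0},{"x":0,"y":0,"z":-0.26,"ax":0,"ay":0,"az":0}]'
python3 - <<'E'
from h import *
st(); go([.6026,.1254,.35],15.3,90,back=.019)
E
```

```text
t: 31.95
eef_pos: [0.4039, 0.3426, 0.0222]
tool_rot: [-0.0, 0.479, 0.878, -0.0]
contact_force: [0.7, 0.5, -0.4]
gripper_width: 0.416
grasp_force: 0.0
t: 32.45
eef_pos: [0.4048, 0.3439, 0.0236]
tool_rot: [0.0, 0.478, 0.878, 0.001]
contact_force: [0.7, 0.9, 7.5]
gripper_width: 0.22
grasp_force: 61.2
t: 33.15
eef_pos: [0.406, 0.3457, 0.2899]
tool_rot: [0.002, 0.479, 0.878, 0.006]
contact_force: [0.4, 1.2, -1.0]
gripper_width: 0.227
grasp_force: 60.4
t33.1 p [0.406  0.3457 0.2899] y [0.84  0.542 0.012] z [ 0.009  0.009 -1.   ] w0.227 g60 F [ 0.4  1.2 -1. ] q [-0.56  0.2  -0.3   1.81  0.07  1.12 -0.31]
shift mm [-273.4   52.2  -60.3] turn [-0.2308  1.5527  0.2489]
```

```bash
python3 -m jog '[{"x":-0.03,"y":0.006,"z":-0.03,"ax":-0.02,"ay":0.14,"az":0.022},{"x":-0.06,"y":0.012,"z":-0.06,"ax":-0.04,"ay":0.28,"az":0.044},{"x":-0.273,"y":0.052,"z":-0.06,"ax":-0.231,"ay":1.553,"az":0.249},{"x":-0.273,"y":0.052,"z":-0.06,"ax":-0.231,"ay":1.553,"az":0.249},{"x":-0.273,"y":0.052,"z":-0.06,"ax":-0.231,"ay":1.553,"az":0.249},{"x":-0.273,"y":0.052,"z":-0.06,"ax":-0.231,"ay":1.553,"az":0.249},{"x":-0.273,"y":0.052,"z":-0.06,"ax":-0.231,"ay":1.553,"az":0.249},{"x":-0.273,"y":0.052,"z":-0.06,"ax":-0.231,"ay":1.553,"az":0.249},{"x":-0.273,"y":0.052,"z":-0.06,"ax":-0.231,"ay":1.553,"az":0.249},{"x":-0.273,"y":0.052,"z":-0.06,"ax":-0.231,"ay":1.553,"az":0.249},{"x":-0.273,"y":0.052,"z":-0.06,"ax":-0.231,"ay":1.553,"az":0.249},{"x":-0.273,"y":0.052,"z":-0.06,"ax":-0.231,"ay":1.553,"az":0.249}]'
python3 -m jog '[{"x":0,"y":0,"z":0,"ax":0,"ay":0,"az":0},{"x":0,"y":0,"z":0,"ax":0,"ay":0,"az":0},{"x":0,"y":0,"z":0,"ax":0,"ay":0,"az":0}]'
python3 - <<'E'
from h import *
st(); go([.6026,.1254,.235],15.3,90,back=.019)
E
```

```text
t: 34.35
eef_pos: [0.5946, 0.1406, 0.3378]
tool_rot: [0.566, -0.436, -0.558, -0.423]
contact_force: [0.3, 0.1, -1.1]
gripper_width: 0.222
grasp_force: 60.4
t: 34.65
eef_pos: [0.5957, 0.1424, 0.3436]
tool_rot: [-0.562, 0.433, 0.563, 0.425]
contact_force: [-0.6, -0.0, 0.1]
gripper_width: 0.225
grasp_force: 60.4
t34.6 p [0.5957 0.1424 0.3436] y [ 0.964  0.265 -0.008] z [-0.265  0.964 -0.009] w0.225 g60 F [-0.6 -0.   0.1] q [ 0.33  0.76 -0.25  1.6  -1.15  1.74  0.77]
shift mm [-108.5    3.1    1.7] turn [-0.0012  0.0086 -0.0081]
```

```bash
python3 -m jog '[{"x":-0.03,"y":0.003,"z":0.001,"ax":0,"ay":0.008,"az":-0.008},{"x":-0.06,"y":0.003,"z":0.001,"ax":0,"ay":0.008,"az":-0.008},{"x":-0.08,"y":0.003,"z":0.001,"ax":0,"ay":0.008,"az":-0.008},{"x":-0.09,"y":0.003,"z":0.001,"ax":0,"ay":0.008,"az":-0.008},{"x":-0.1,"y":0.003,"z":0.001,"ax":0,"ay":0.008,"az":-0.008},{"x":-0.109,"y":0.003,"z":0.001,"ax":0,"ay":0.008,"az":-0.008},{"x":-0.109,"y":0.003,"z":0.001,"ax":0,"ay":0.008,"az":-0.008}]'
python3 -m jog '[{"x":-0.015,"y":0.001,"z":0.001,"ax":0,"ay":0,"az":0},{"x":-0.03,"y":0.001,"z":0.001,"ax":0,"ay":0,"az":0},{"x":-0.04,"y":0.001,"z":0.001,"ax":0,"ay":0,"az":0},{"x":-0.05,"y":0.001,"z":0.001,"ax":0,"ay":0,"az":0},{"x":-0.056,"y":0.001,"z":0.001,"ax":0,"ay":0,"az":0},{"x":-0.058,"y":0.001,"z":0.001,"ax":0,"ay":0,"az":0},{"x":-0.058,"y":0.001,"z":0.001,"ax":0,"ay":0,"az":0}]'
python3 - <<'E'
from h import *
st();go([.6026,.1254,.178],15.3,90,back=.019)
E
```

```text
t: 35.35
eef_pos: [0.5973, 0.1428, 0.2334]
tool_rot: [0.563, -0.429, -0.561, -0.429]
contact_force: [0.4, 0.7, -1.3]
gripper_width: 0.218
grasp_force: 60.3
t: 36.05
eef_pos: [0.5979, 0.1441, 0.1782]
tool_rot: [0.565, -0.427, -0.56, -0.43]
contact_force: [-1.1, -1.6, 15.6]
gripper_width: 0.223
grasp_force: 60.6
t36.0 p [0.5979 0.1441 0.1782] y [ 0.964  0.265 -0.001] z [-0.265  0.964  0.008] w0.223 g61 F [-1.1 -1.6 15.6] q [ 0.31  1.01 -0.23  1.58 -1.09  1.67  0.98]
shift mm [-0.2 -0.4 -0.3] turn [-0.0013 -0.0084 -0.0005]
```

Mount C is seated in the clip. I repeat the change of side.

```bash
python3 -m jog '[{"x":0,"y":0,"z":0,"ax":0,"ay":0,"az":0},{"x":0,"y":0,"z":0,"ax":0,"ay":0,"az":0},{"x":0,"y":0,"z":0,"ax":0,"ay":0,"az":0},{"x":0,"y":0,"z":-0.03,"ax":0,"ay":0,"az":0},{"x":0,"y":0,"z":-0.07,"ax":0,"ay":0,"az":0},{"x":0,"y":0,"z":-0.11,"ax":0,"ay":0,"az":0},{"x":0.05,"y":0,"z":-0.11,"ax":0,"ay":0,"az":0},{"x":0.10,"y":0,"z":-0.11,"ax":0,"ay":0,"az":0},{"x":0.15,"y":0,"z":-0.11,"ax":0,"ay":0,"az":0}]' 0.5
python3 -m jog '[{"x":0.034,"y":0.001,"z":0.02,"ax":0,"ay":-0.15,"az":0},{"x":0.034,"y":0.001,"z":0.091,"ax":0,"ay":-1.571,"az":0},{"x":0.034,"y":0.001,"z":0.091,"ax":0,"ay":-1.571,"az":0},{"x":0.034,"y":0.001,"z":0.091,"ax":0,"ay":-1.571,"az":0},{"x":0.034,"y":0.001,"z":0.091,"ax":0,"ay":-1.571,"az":0},{"x":0.034,"y":0.001,"z":0.091,"ax":0,"ay":-1.571,"az":0},{"x":0.034,"y":0.001,"z":0.091,"ax":0,"ay":-1.571,"az":0},{"x":0.034,"y":0.001,"z":0.091,"ax":0,"ay":-1.571,"az":0},{"x":0.034,"y":0.001,"z":0.091,"ax":0,"ay":-1.571,"az":0},{"x":0.034,"y":0.001,"z":0.091,"ax":0,"ay":-1.571,"az":0},{"x":0.034,"y":0.001,"z":0.091,"ax":0,"ay":-1.571,"az":0},{"x":0.034,"y":0.001,"z":0.091,"ax":0,"ay":-1.571,"az":0}]' 
python3 -m jog '[{"x":0.045,"y":0,"z":0.03,"ax":0,"ay":-0.15,"az":0},{"x":0.09,"y":0,"z":0.06,"ax":0,"ay":-1.571,"az":0},{"x":0.09,"y":0,"z":0.06,"ax":0,"ay":-1.571,"az":0},{"x":0.09,"y":0,"z":0.06,"ax":0,"ay":-1.571,"az":0},{"x":0.09,"y":0,"z":0.06,"ax":0,"ay":-1.571,"az":0},{"x":0.09,"y":0,"z":0.06,"ax":0,"ay":-1.571,"az":0},{"x":0.09,"y":0,"z":0.06,"ax":0,"ay":-1.571,"az":0},{"x":0.09,"y":0,"z":0.06,"ax":0,"ay":-1.571,"az":0},{"x":0.09,"y":0,"z":0.06,"ax":0,"ay":-1.571,"az":0},{"x":0.09,"y":0,"z":0.06,"ax":0,"ay":-1.571,"az":0},{"x":0.09,"y":0,"z":0.06,"ax":0,"ay":-1.571,"az":0},{"x":0.09,"y":0,"z":0.06,"ax":0,"ay":-1.571,"az":0}]'
python3 - <<'E'
from h import *
st(); go([.6026,.1254,.178],15.3,-90,back=-.09)
E
```

```text
t: 36.95
eef_pos: [0.6272, 0.0371, 0.3249]
tool_rot: [0.564, -0.43, -0.56, -0.428]
contact_force: [2.1, 0.4, 0.6]
gripper_width: 0.503
grasp_force: 0.0
t: 38.15
eef_pos: [0.6032, 0.1295, 0.3589]
tool_rot: [-0.002, 0.604, 0.797, -0.001]
contact_force: [0.5, 0.6, 0.9]
gripper_width: 0.499
grasp_force: 0.0
t: 39.35
eef_pos: [0.5797, 0.211, 0.2958]
tool_rot: [0.56, 0.426, 0.563, -0.433]
contact_force: [-0.1, 0.0, -0.3]
gripper_width: 0.496
grasp_force: 0.0
t39.4 p [0.5797 0.211  0.2958] y [ 0.965  0.261 -0.011] z [ 0.261 -0.965  0.003] w0.496 g0 F [-0.1  0.  -0.3] q [-1.04  0.86  0.21  1.58  0.98  1.87 -0.88]
shift mm [117.8   0.7  -1.7] turn [-0.0027  0.0027  0.0109]
```

```bash
python3 -m jog '[{"x":0.05,"y":0.001,"z":-0.002,"ax":0,"ay":0,"az":0},{"x":0.1,"y":0.001,"z":-0.002,"ax":0,"ay":0,"az":0},{"x":0.118,"y":0.001,"z":-0.002,"ax":0,"ay":0,"az":0.005},{"x":0.118,"y":0.001,"z":-0.002,"ax":0,"ay":0,"az":0.005},{"x":0.118,"y":0.001,"z":0.03,"ax":0,"ay":0,"az":0.005},{"x":0.118,"y":0.001,"z":0.06,"ax":0,"ay":0,"az":0.005},{"x":0.118,"y":0.001,"z":0.09,"ax":0,"ay":0,"az":0.005},{"x":0.12,"y":0.001,"z":0.108,"ax":0,"ay":0,"az":0.005},{"x":0.12,"y":0.001,"z":0.108,"ax":0,"ay":0,"az":0.005},{"x":0.12,"y":0.001,"z":0.108,"ax":0,"ay":0,"az":0.005}]'
python3 -m jog '[{"x":0,"y":0,"z":0,"ax":0,"ay":0,"az":0},{"x":0,"y":0,"z":0,"ax":0,"ay":0,"az":0},{"x":0,"y":0,"z":0,"ax":0,"ay":0,"az":0},{"x":0,"y":0,"z":0,"ax":0,"ay":0,"az":0},{"x":0,"y":0,"z":0,"ax":0,"ay":0,"az":0},{"x":-0.02,"y":0,"z":0,"ax":0,"ay":0,"az":0},{"x":-0.05,"y":0,"z":0,"ax":0,"ay":0,"az":0},{"x":-0.09,"y":0,"z":0,"ax":0,"ay":0,"az":0},{"x":-0.13,"y":0,"z":0,"ax":0,"ay":0,"az":0},{"x":-0.17,"y":0,"z":0,"ax":0,"ay":0,"az":0},{"x":-0.17,"y":0,"z":0,"ax":0,"ay":0,"az":0}]' 0 60
python3 - <<'E'
from h import *
st()
im=read_camera("top"); lines(im,[.056],-.08); c,y=carrier(im)
g,psi=groove(c,y,1); print(g,psi)
go([.4932-.024-.0022,-.0857-.098,.20],-1.3,0)
E
```

```text
t: 40.35
eef_pos: [0.6096, 0.1093, 0.1799]
tool_rot: [0.562, 0.431, 0.562, -0.427]
contact_force: [-0.0, 0.4, 0.4]
gripper_width: 0.498
grasp_force: 0.0
t: 41.45
eef_pos: [0.6102, 0.1078, 0.354]
tool_rot: [0.563, 0.433, 0.561, -0.425]
contact_force: [0.6, -0.7, -0.9]
gripper_width: 0.219
grasp_force: 59.0
t41.5 p [0.6102 0.1078 0.354 ] y [0.965 0.263 0.01 ] z [ 0.263 -0.965 -0.004] w0.219 g59 F [ 0.6 -0.7 -0.9] q [-0.96  0.72  0.28  1.71  1.09  1.76 -0.85]
blob [273, 184, 58, 7, 367] x at y0 0.5649 yaw(x-axis) -1.17 y -0.2067..-0.0304
blob [273, 199, 58, 8, 368] x at y0 0.5158 yaw(x-axis) -1.26 y -0.2055..-0.0299
carrier c [ 0.4919 -0.0866  0.048 ] sizes [0.1973 0.1417] y axis deg 87.96
[ 0.46443652 -0.1837277   0.048     ] -2.037275527238817
shift mm [ 148.8 -215.5  244.2] turn [0.2317 1.5539 0.2224]
```

```bash
python3 -m jog '[{"x":0.0,"y":0,"z":0.05,"ax":0.03,"ay":0.15,"az":0.03},{"x":0.0,"y":-0.05,"z":0.1,"ax":0.06,"ay":0.3,"az":0.06},{"x":0.149,"y":-0.216,"z":0.244,"ax":0.232,"ay":1.554,"az":0.222},{"x":0.149,"y":-0.216,"z":0.244,"ax":0.232,"ay":1.554,"az":0.222},{"x":0.149,"y":-0.216,"z":0.244,"ax":0.232,"ay":1.554,"az":0.222},{"x":0.149,"y":-0.216,"z":0.244,"ax":0.232,"ay":1.554,"az":0.222},{"x":0.149,"y":-0.216,"z":0.244,"ax":0.232,"ay":1.554,"az":0.222},{"x":0.149,"y":-0.216,"z":0.244,"ax":0.232,"ay":1.554,"az":0.222},{"x":0.149,"y":-0.216,"z":0.244,"ax":0.232,"ay":1.554,"az":0.222},{"x":0.149,"y":-0.216,"z":0.244,"ax":0.232,"ay":1.554,"az":0.222},{"x":0.149,"y":-0.216,"z":0.244,"ax":0.232,"ay":1.554,"az":0.222},{"x":0.149,"y":-0.216,"z":0.244,"ax":0.232,"ay":1.554,"az":0.222}]' 
python3 -m jog '[{"x":0,"y":0,"z":0,"ax":0,"ay":0,"az":0},{"x":0,"y":0,"z":0,"ax":0,"ay":0,"az":0},{"x":0,"y":0,"z":0,"ax":0,"ay":0,"az":0}]'
python3 - <<'E'
from h import *
st(); go([.4665,-.184,.055],-1.2,0)
E
```

```text
t: 42.7
eef_pos: [0.4645, -0.1878, 0.1986]
tool_rot: [-0.001, 0.718, 0.696, -0.003]
contact_force: [-1.1, -0.8, -1.3]
gripper_width: 0.221
grasp_force: 59.0
t: 43.0
eef_pos: [0.4652, -0.182, 0.1986]
tool_rot: [-0.001, 0.714, 0.7, -0.004]
contact_force: [0.7, -0.7, -0.5]
gripper_width: 0.218
grasp_force: 59.0
t43.0 p [ 0.4652 -0.182   0.1986] y [ 1.    -0.019 -0.006] z [-0.006 -0.004 -1.   ] w0.218 g59 F [ 0.7 -0.7 -0.5] q [ 0.    0.23  0.28  2.02 -0.07  0.91  0.3 ]
shift mm [ -1.3   2.2 143.6] turn [-0.006   0.0042  0.0019]
```

```bash
python3 -m jog '[{"x":-0.001,"y":0.001,"z":0.05,"ax":-0.005,"ay":0.003,"az":0.002},{"x":-0.001,"y":0.001,"z":0.1,"ax":-0.005,"ay":0.003,"az":0.002},{"x":-0.001,"y":0.001,"z":0.135,"ax":-0.005,"ay":0.003,"az":0.002},{"x":-0.001,"y":0.001,"z":0.144,"ax":-0.005,"ay":0.003,"az":0.002},{"x":-0.001,"y":0.001,"z":0.144,"ax":-0.005,"ay":0.003,"az":0.002},{"x":-0.001,"y":0.001,"z":0.144,"ax":-0.005,"ay":0.003,"az":0.002}]'
python3 - <<'E'
from h import *
st(); o,p,r=cur(); im=read_camera("top"); lines(im,[.056,.056,p[2]+.019+.008],-.08)
E
```

```text
t: 43.6
eef_pos: [0.4669, -0.1853, 0.0566]
tool_rot: [0.001, 0.715, 0.699, 0.0]
contact_force: [0.2, -0.3, -0.8]
gripper_width: 0.222
grasp_force: 59.1
t43.6 p [ 0.4669 -0.1853  0.0566] y [ 1.    -0.024  0.002] z [ 0.002 -0.001 -1.   ] w0.222 g59 F [ 0.2 -0.3 -0.8] q [ 0.07  0.46  0.23  2.12 -0.18  0.59  0.4 ]
blob [273, 183, 55, 8, 337] x at y0 0.5648 yaw(x-axis) -0.67 y -0.1974..-0.0304
blob [273, 199, 45, 8, 273] x at y0 0.5158 yaw(x-axis) -0.23 y -0.1656..-0.0299
blob [273, 214, 41, 7, 264] x at y0 0.4677 yaw(x-axis) 0.54 y -0.1504..-0.0297
```

Spacing is 48 mm, so I lower and release.

```bash
python3 -m jog '[{"x":0,"y":0,"z":0.01,"ax":0,"ay":0,"az":0},{"x":0,"y":0,"z":0.018,"ax":0,"ay":0,"az":0},{"x":0,"y":0,"z":0.025,"ax":0,"ay":0,"az":0},{"x":0,"y":0,"z":0.025,"ax":0,"ay":0,"az":0}]' 
python3 -m jog '[{"x":0,"y":0,"z":0,"ax":0,"ay":0,"az":0},{"x":0,"y":0,"z":0,"ax":0,"ay":0,"az":0},{"x":0,"y":0,"z":0,"ax":0,"ay":0,"az":0},{"x":0,"y":0,"z":0,"ax":0,"ay":0,"az":0}]' 0.42
python3 -m jog '[{"x":0,"y":0,"z":-0.02,"ax":0,"ay":0,"az":0},{"x":0,"y":0,"z":-0.07,"ax":0,"ay":0,"az":0},{"x":0,"y":0,"z":-0.12,"ax":0,"ay":0,"az":0},{"x":0,"y":0,"z":-0.17,"ax":0,"ay":0,"az":0},{"x":0,"y":0,"z":-0.22,"ax":0,"ay":0,"az":0}]'
python3 - <<'E'
from h import *
st(); g=MOUNT["D"]; print(g)
im=read_camera("top"); lines(im,[.051],.26,(120,170),(225,275))
a=go([g[0][0],g[0][1],.12],g[1],0)
E
```

```text
t: 44.05
eef_pos: [0.4657, -0.1856, 0.0301]
tool_rot: [0.0, 0.716, 0.698, -0.0]
contact_force: [-1.7, -0.3, 6.2]
gripper_width: 0.216
grasp_force: 61.0
t: 44.45
eef_pos: [0.4655, -0.1853, 0.03]
tool_rot: [0.0, 0.716, 0.698, -0.0]
contact_force: [-0.5, 0.3, 0.8]
gripper_width: 0.427
grasp_force: 0.0
t: 44.95
eef_pos: [0.465, -0.1851, 0.2522]
tool_rot: [0.0, 0.716, 0.698, -0.0]
contact_force: [1.1, -0.0, 0.2]
gripper_width: 0.42
grasp_force: 0.0
t45.0 p [ 0.465  -0.1851  0.2522] y [ 1.    -0.024  0.   ] z [ 0.    -0.001 -1.   ] w0.420 g0 F [ 1.1 -0.   0.2] q [-0.02  0.16  0.31  1.96 -0.06  1.03  0.29]
(array([0.36000535, 0.31394678, 0.051     ]), np.float64(37.851743763941975), array([0.40173154, 0.2602539 , 0.051     ]), np.float64(0.17702510386697287))
blob [131, 180, 81, 86, 2594] x at y0 0.4462 yaw(x-axis) -12.08 y 0.1622..0.4110
shift mm [ 498.1 -123.5  137.6] turn [ 0.0113  0.0067 -0.686 ]
```

```bash
python3 -m jog '[{"x":0.05,"y":0.01,"z":0,"ax":0,"ay":0,"az":-0.05},{"x":0.1,"y":0.02,"z":0,"ax":0,"ay":0,"az":-0.1},{"x":0.15,"y":0.03,"z":0,"ax":0,"ay":0,"az":-0.15},{"x":0.2,"y":0.03,"z":0,"ax":0,"ay":0,"az":-0.2},{"x":0.25,"y":0.03,"z":0,"ax":0,"ay":0,"az":-0.3},{"x":0.3,"y":0.01,"z":0,"ax":0,"ay":0,"az":-0.4},{"x":0.35,"y":-0.01,"z":0,"ax":0,"ay":0,"az":-0.5},{"x":0.4,"y":-0.04,"z":0,"ax":0,"ay":0,"az":-0.6},{"x":0.45,"y":-0.08,"z":0.02,"ax":0,"ay":0,"az":-0.686},{"x":0.498,"y":-0.1235,"z":0.05,"ax":0,"ay":0,"az":-0.686},{"x":0.498,"y":-0.1235,"z":0.09,"ax":0,"ay":0,"az":-0.686},{"x":0.498,"y":-0.1235,"z":0.12,"ax":0,"ay":0,"az":-0.686}]'
python3 -m jog '[{"x":0,"y":0,"z":0,"ax":0,"ay":0,"az":0},{"x":0,"y":0,"z":0,"ax":0,"ay":0,"az":0},{"x":0,"y":0,"z":0,"ax":0,"ay":0,"az":0}]'
python3 - <<'E'
from h import *
st(); g=MOUNT["D"]; go([g[0][0],g[0][1],.022],g[1],0)
E
```

```text
t: 46.2
eef_pos: [0.3542, 0.3178, 0.1356]
tool_rot: [0.0, 0.437, 0.899, 0.003]
contact_force: [1.4, 0.1, -0.8]
gripper_width: 0.419
grasp_force: 0.0
t: 46.5
eef_pos: [0.3572, 0.314, 0.1368]
tool_rot: [0.001, 0.44, 0.898, 0.001]
contact_force: [0.4, -0.5, 0.1]
gripper_width: 0.424
grasp_force: 0.0
t46.5 p [0.3572 0.314  0.1368] y [0.79  0.613 0.002] z [ 0.002  0.001 -1.   ] w0.424 g0 F [ 0.4 -0.5  0.1] q [-0.71  0.28 -0.17  2.1   0.07  0.76 -0.26]
shift mm [ -1.7   1.9 114.8] turn [ 0.0024  0.0008 -0.0009]
```

```bash
python3 -m jog '[{"x":-0.002,"y":0.002,"z":0.04,"ax":0.002,"ay":0,"az":0},{"x":-0.002,"y":0.002,"z":0.08,"ax":0.002,"ay":0,"az":0},{"x":-0.002,"y":0.002,"z":0.1,"ax":0.002,"ay":0,"az":0},{"x":-0.002,"y":0.002,"z":0.115,"ax":0.002,"ay":0,"az":0},{"x":-0.002,"y":0.002,"z":0.115,"ax":0.002,"ay":0,"az":0}]'
python3 -m jog '[{"x":0,"y":0,"z":0,"ax":0,"ay":0,"az":0},{"x":0,"y":0,"z":0,"ax":0,"ay":0,"az":0},{"x":0,"y":0,"z":0,"ax":0,"ay":0,"az":0},{"x":0,"y":0,"z":0,"ax":0,"ay":0,"az":0},{"x":0,"y":0,"z":0,"ax":0,"ay":0,"az":0}]' 0 60
python3 -m jog '[{"x":0,"y":0,"z":-0.02,"ax":0,"ay":0,"az":0},{"x":0,"y":0,"z":-0.06,"ax":0,"ay":0,"az":0},{"x":0,"y":0,"z":-0.11,"ax":0,"ay":0,"az":0},{"x":0,"y":0,"z":-0.16,"ax":0,"ay":0,"az":0},{"x":0,"y":0,"z":-0.21,"ax":0,"ay":0,"az":0},{"x":0,"y":0,"z":-0.26,"ax":0,"ay":0,"az":0},{"x":0,"y":0,"z":-0.26,"ax":0,"ay":0,"az":0}]'
python3 - <<'E'
from h import *
st(); go([.6026,.1254,.35],15.3,90,back=.019)
E
```

```text
t: 47.0
eef_pos: [0.3595, 0.3128, 0.0202]
tool_rot: [0.0, 0.44, 0.898, -0.001]
contact_force: [-0.2, -0.3, 1.0]
gripper_width: 0.416
grasp_force: 0.0
t: 47.5
eef_pos: [0.3596, 0.3142, 0.0213]
tool_rot: [0.0, 0.439, 0.898, 0.0]
contact_force: [2.3, -0.8, 7.8]
gripper_width: 0.224
grasp_force: 60.0
t: 48.2
eef_pos: [0.3608, 0.3169, 0.2873]
tool_rot: [0.002, 0.439, 0.898, 0.005]
contact_force: [0.3, 0.8, -0.3]
gripper_width: 0.224
grasp_force: 59.2
t48.2 p [0.3608 0.3169 0.2873] y [0.789 0.614 0.01 ] z [ 0.008  0.007 -1.   ] w0.224 g59 F [ 0.3  0.8 -0.3] q [-0.68  0.1  -0.18  1.93  0.02  1.1  -0.21]
shift mm [-282.1   81.   -62.2] turn [-0.3015  1.5453  0.3174]
```

```bash
python3 -m jog '[{"x":-0.03,"y":0.01,"z":-0.03,"ax":-0.03,"ay":0.14,"az":0.03},{"x":-0.06,"y":0.02,"z":-0.06,"ax":-0.06,"ay":0.28,"az":0.06},{"x":-0.282,"y":0.081,"z":-0.062,"ax":-0.3015,"ay":1.545,"az":0.3175},{"x":-0.282,"y":0.081,"z":-0.062,"ax":-0.3015,"ay":1.545,"az":0.3175},{"x":-0.282,"y":0.081,"z":-0.062,"ax":-0.3015,"ay":1.545,"az":0.3175},{"x":-0.282,"y":0.081,"z":-0.062,"ax":-0.3015,"ay":1.545,"az":0.3175},{"x":-0.282,"y":0.081,"z":-0.062,"ax":-0.3015,"ay":1.545,"az":0.3175},{"x":-0.282,"y":0.081,"z":-0.062,"ax":-0.3015,"ay":1.545,"az":0.3175},{"x":-0.282,"y":0.081,"z":-0.062,"ax":-0.3015,"ay":1.545,"az":0.3175},{"x":-0.282,"y":0.081,"z":-0.062,"ax":-0.3015,"ay":1.545,"az":0.3175},{"x":-0.282,"y":0.081,"z":-0.062,"ax":-0.3015,"ay":1.545,"az":0.3175},{"x":-0.282,"y":0.081,"z":-0.062,"ax":-0.3015,"ay":1.545,"az":0.3175}]'
python3 -m jog '[{"x":0,"y":0,"z":0,"ax":0,"ay":0,"az":0},{"x":0,"y":0,"z":0,"ax":0,"ay":0,"az":0},{"x":0,"y":0,"z":0,"ax":0,"ay":0,"az":0}]'
python3 - <<'E'
from h import *
st(); go([.6026,.1254,.235],15.3,90,back=.019)
E
```

```text
t: 49.4
eef_pos: [0.5949, 0.1406, 0.3379]
tool_rot: [0.565, -0.436, -0.558, -0.423]
contact_force: [0.5, 0.2, -1.6]
gripper_width: 0.224
grasp_force: 59.2
t: 49.7
eef_pos: [0.5961, 0.1421, 0.3438]
tool_rot: [-0.561, 0.433, 0.563, 0.425]
contact_force: [0.0, 0.3, 0.1]
gripper_width: 0.221
grasp_force: 59.2
t49.7 p [0.5961 0.1421 0.3438] y [ 0.964  0.265 -0.007] z [-0.265  0.964 -0.01 ] w0.221 g59 F [0.  0.3 0.1] q [ 0.18  0.75 -0.03  1.61 -1.24  1.85  0.83]
shift mm [-108.8    2.7    2.2] turn [-0.0012  0.0095 -0.0074]
```

```bash
python3 -m jog '[{"x":-0.03,"y":0.003,"z":0.001,"ax":0,"ay":0.008,"az":-0.008},{"x":-0.06,"y":0.003,"z":0.001,"ax":0,"ay":0.008,"az":-0.008},{"x":-0.08,"y":0.003,"z":0.001,"ax":0,"ay":0.008,"az":-0.008},{"x":-0.09,"y":0.003,"z":0.001,"ax":0,"ay":0.008,"az":-0.008},{"x":-0.1,"y":0.003,"z":0.001,"ax":0,"ay":0.008,"az":-0.008},{"x":-0.109,"y":0.003,"z":0.001,"ax":0,"ay":0.008,"az":-0.008},{"x":-0.109,"y":0.003,"z":0.001,"ax":0,"ay":0.008,"az":-0.008}]'
python3 -m jog '[{"x":-0.015,"y":0.001,"z":0.001,"ax":0,"ay":0,"az":0},{"x":-0.03,"y":0.001,"z":0.001,"ax":0,"ay":0,"az":0},{"x":-0.04,"y":0.001,"z":0.001,"ax":0,"ay":0,"az":0},{"x":-0.05,"y":0.001,"z":0.001,"ax":0,"ay":0,"az":0},{"x":-0.056,"y":0.001,"z":0.001,"ax":0,"ay":0,"az":0},{"x":-0.058,"y":0.001,"z":0.001,"ax":0,"ay":0,"az":0},{"x":-0.058,"y":0.001,"z":0.001,"ax":0,"ay":0,"az":0}]'
python3 - <<'E'
from h import *
st();go([.6026,.1254,.178],15.3,90,back=.019)
E
```

```text
t: 50.4
eef_pos: [0.5977, 0.1424, 0.2333]
tool_rot: [0.563, -0.429, -0.561, -0.429]
contact_force: [-0.5, 1.0, -1.5]
gripper_width: 0.228
grasp_force: 59.1
t: 51.1
eef_pos: [0.5982, 0.1436, 0.178]
tool_rot: [0.564, -0.427, -0.56, -0.43]
contact_force: [-3.4, -2.5, 14.3]
gripper_width: 0.226
grasp_force: 59.3
t51.1 p [0.5982 0.1436 0.178 ] y [ 0.964  0.265 -0.001] z [-0.265  0.964  0.007] w0.226 g59 F [-3.4 -2.5 14.3] q [ 0.18  1.   -0.03  1.59 -1.19  1.78  1.05]
shift mm [ 0.  -0.5  0.3] turn [-0.0013 -0.0068 -0.0005]
```

```bash
python3 -m jog '[{"x":0,"y":0,"z":0,"ax":0,"ay":0,"az":0},{"x":0,"y":0,"z":0,"ax":0,"ay":0,"az":0},{"x":0,"y":0,"z":0,"ax":0,"ay":0,"az":0},{"x":0,"y":0,"z":-0.03,"ax":0,"ay":0,"az":0},{"x":0,"y":0,"z":-0.07,"ax":0,"ay":0,"az":0},{"x":0,"y":0,"z":-0.11,"ax":0,"ay":0,"az":0},{"x":0.05,"y":0,"z":-0.11,"ax":0,"ay":0,"az":0},{"x":0.10,"y":0,"z":-0.11,"ax":0,"ay":0,"az":0},{"x":0.15,"y":0,"z":-0.11,"ax":0,"ay":0,"az":0}]' 0.5
python3 -m jog '[{"x":0.034,"y":0.001,"z":0.02,"ax":0,"ay":-0.15,"az":0},{"x":0.034,"y":0.001,"z":0.091,"ax":0,"ay":-1.571,"az":0},{"x":0.034,"y":0.001,"z":0.091,"ax":0,"ay":-1.571,"az":0},{"x":0.034,"y":0.001,"z":0.091,"ax":0,"ay":-1.571,"az":0},{"x":0.034,"y":0.001,"z":0.091,"ax":0,"ay":-1.571,"az":0},{"x":0.034,"y":0.001,"z":0.091,"ax":0,"ay":-1.571,"az":0},{"x":0.034,"y":0.001,"z":0.091,"ax":0,"ay":-1.571,"az":0},{"x":0.034,"y":0.001,"z":0.091,"ax":0,"ay":-1.571,"az":0},{"x":0.034,"y":0.001,"z":0.091,"ax":0,"ay":-1.571,"az":0},{"x":0.034,"y":0.001,"z":0.091,"ax":0,"ay":-1.571,"az":0},{"x":0.034,"y":0.001,"z":0.091,"ax":0,"ay":-1.571,"az":0},{"x":0.034,"y":0.001,"z":0.091,"ax":0,"ay":-1.571,"az":0}]' 
python3 -m jog '[{"x":0.045,"y":0,"z":0.03,"ax":0,"ay":-0.15,"az":0},{"x":0.09,"y":0,"z":0.06,"ax":0,"ay":-1.571,"az":0},{"x":0.09,"y":0,"z":0.06,"ax":0,"ay":-1.571,"az":0},{"x":0.09,"y":0,"z":0.06,"ax":0,"ay":-1.571,"az":0},{"x":0.09,"y":0,"z":0.06,"ax":0,"ay":-1.571,"az":0},{"x":0.09,"y":0,"z":0.06,"ax":0,"ay":-1.571,"az":0},{"x":0.09,"y":0,"z":0.06,"ax":0,"ay":-1.571,"az":0},{"x":0.09,"y":0,"z":0.06,"ax":0,"ay":-1.571,"az":0},{"x":0.09,"y":0,"z":0.06,"ax":0,"ay":-1.571,"az":0},{"x":0.09,"y":0,"z":0.06,"ax":0,"ay":-1.571,"az":0},{"x":0.09,"y":0,"z":0.06,"ax":0,"ay":-1.571,"az":0},{"x":0.09,"y":0,"z":0.06,"ax":0,"ay":-1.571,"az":0}]'
python3 - <<'E'
from h import *
st(); go([.6026,.1254,.178],15.3,-90,back=-.09)
E
```

```text
t: 52.0
eef_pos: [0.6277, 0.0368, 0.3253]
tool_rot: [0.563, -0.431, -0.56, -0.428]
contact_force: [1.2, 0.2, 0.4]
gripper_width: 0.502
grasp_force: 0.0
t: 53.2
eef_pos: [0.6036, 0.1294, 0.3592]
tool_rot: [-0.001, 0.604, 0.797, -0.001]
contact_force: [-0.0, 0.3, -0.1]
gripper_width: 0.502
grasp_force: 0.0
t: 54.4
eef_pos: [0.5802, 0.2107, 0.2959]
tool_rot: [0.56, 0.426, 0.563, -0.433]
contact_force: [0.3, 1.1, -0.8]
gripper_width: 0.504
grasp_force: 0.0
t54.4 p [0.5802 0.2107 0.2959] y [ 0.965  0.261 -0.01 ] z [ 0.261 -0.965  0.003] w0.504 g0 F [ 0.3  1.1 -0.8] q [-1.07  0.86  0.25  1.58  0.96  1.85 -0.87]
shift mm [117.9   0.3  -2.2] turn [-0.0031  0.0034  0.0103]
```

```bash
python3 -m jog '[{"x":0.05,"y":0,"z":-0.002,"ax":0,"ay":0,"az":0},{"x":0.1,"y":0,"z":-0.002,"ax":0,"ay":0,"az":0},{"x":0.118,"y":0,"z":-0.002,"ax":0,"ay":0,"az":0.005},{"x":0.118,"y":0,"z":-0.002,"ax":0,"ay":0,"az":0.005},{"x":0.118,"y":0,"z":0.03,"ax":0,"ay":0,"az":0.005},{"x":0.118,"y":0,"z":0.06,"ax":0,"ay":0,"az":0.005},{"x":0.118,"y":0,"z":0.09,"ax":0,"ay":0,"az":0.005},{"x":0.12,"y":0,"z":0.108,"ax":0,"ay":0,"az":0.005},{"x":0.12,"y":0,"z":0.108,"ax":0,"ay":0,"az":0.005},{"x":0.12,"y":0,"z":0.108,"ax":0,"ay":0,"az":0.005}]'
python3 -m jog '[{"x":0,"y":0,"z":0,"ax":0,"ay":0,"az":0},{"x":0,"y":0,"z":0,"ax":0,"ay":0,"az":0},{"x":0,"y":0,"z":0,"ax":0,"ay":0,"az":0},{"x":0,"y":0,"z":0,"ax":0,"ay":0,"az":0},{"x":0,"y":0,"z":0,"ax":0,"ay":0,"az":0},{"x":-0.02,"y":0,"z":0,"ax":0,"ay":0,"az":0},{"x":-0.05,"y":0,"z":0,"ax":0,"ay":0,"az":0},{"x":-0.09,"y":0,"z":0,"ax":0,"ay":0,"az":0},{"x":-0.13,"y":0,"z":0,"ax":0,"ay":0,"az":0},{"x":-0.17,"y":0,"z":0,"ax":0,"ay":0,"az":0},{"x":-0.17,"y":0,"z":0,"ax":0,"ay":0,"az":0}]' 0 60
python3 - <<'E'
from h import *
st()
im=read_camera("top"); lines(im,[.056],-.08); c,y=carrier(im)
go([.418,-.183,.20],-1.2,0)
E
```

```text
t: 55.4
eef_pos: [0.6092, 0.1087, 0.1802]
tool_rot: [0.562, 0.431, 0.562, -0.428]
contact_force: [0.6, 1.2, -0.4]
gripper_width: 0.498
grasp_force: 0.0
t: 56.5
eef_pos: [0.6096, 0.1072, 0.3542]
tool_rot: [0.563, 0.433, 0.56, -0.426]
contact_force: [-0.1, -0.6, -0.4]
gripper_width: 0.223
grasp_force: 59.4
t56.5 p [0.6096 0.1072 0.3542] y [0.965 0.263 0.01 ] z [ 0.263 -0.965 -0.003] w0.223 g59 F [-0.1 -0.6 -0.4] q [-0.99  0.72  0.32  1.71  1.07  1.74 -0.84]
blob [273, 183, 58, 8, 369] x at y0 0.5650 yaw(x-axis) -1.18 y -0.2067..-0.0304
blob [273, 199, 58, 8, 369] x at y0 0.5157 yaw(x-axis) -1.21 y -0.2055..-0.0299
blob [273, 215, 58, 8, 351] x at y0 0.4665 yaw(x-axis) -1.12 y -0.2045..-0.0294
carrier c [ 0.4919 -0.0865  0.048 ] sizes [0.1973 0.1419] y axis deg 87.96
shift mm [ 148.9 -261.8  230.2] turn [0.2305 1.555  0.2204]
```

```bash
python3 -m jog '[{"x":0.0,"y":0,"z":0.05,"ax":0.03,"ay":0.15,"az":0.03},{"x":0.0,"y":-0.05,"z":0.1,"ax":0.06,"ay":0.3,"az":0.06},{"x":0.149,"y":-0.262,"z":0.231,"ax":0.2305,"ay":1.555,"az":0.2204},{"x":0.149,"y":-0.262,"z":0.231,"ax":0.2305,"ay":1.555,"az":0.2204},{"x":0.149,"y":-0.262,"z":0.231,"ax":0.2305,"ay":1.555,"az":0.2204},{"x":0.149,"y":-0.262,"z":0.231,"ax":0.2305,"ay":1.555,"az":0.2204},{"x":0.149,"y":-0.262,"z":0.231,"ax":0.2305,"ay":1.555,"az":0.2204},{"x":0.149,"y":-0.262,"z":0.231,"ax":0.2305,"ay":1.555,"az":0.2204},{"x":0.149,"y":-0.262,"z":0.231,"ax":0.2305,"ay":1.555,"az":0.2204},{"x":0.149,"y":-0.262,"z":0.231,"ax":0.2305,"ay":1.555,"az":0.2204},{"x":0.149,"y":-0.262,"z":0.231,"ax":0.2305,"ay":1.555,"az":0.2204},{"x":0.149,"y":-0.262,"z":0.231,"ax":0.2305,"ay":1.555,"az":0.2204}]' 
python3 -m jog '[{"x":0,"y":0,"z":0,"ax":0,"ay":0,"az":0},{"x":0,"y":0,"z":0,"ax":0,"ay":0,"az":0},{"x":0,"y":0,"z":0,"ax":0,"ay":0,"az":0}]'
python3 - <<'E'
from h import *
st(); go([.4177,-.184,.055],-1.2,0)
E
```

```text
t: 57.75
eef_pos: [0.4166, -0.1878, 0.1992]
tool_rot: [-0.0, 0.717, 0.697, -0.002]
contact_force: [-0.8, -0.3, 0.0]
gripper_width: 0.222
grasp_force: 59.3
t: 58.05
eef_pos: [0.4167, -0.1824, 0.1989]
tool_rot: [-0.0, 0.713, 0.701, -0.004]
contact_force: [-0.3, 0.3, -0.5]
gripper_width: 0.219
grasp_force: 59.3
t58.0 p [ 0.4167 -0.1824  0.1989] y [ 1.    -0.017 -0.006] z [-0.006 -0.004 -1.   ] w0.219 g59 F [-0.3  0.3 -0.5] q [-0.13  0.15  0.45  2.12 -0.08  0.89  0.34]
shift mm [ -0.9   1.8 143.9] turn [-0.0057  0.0046  0.0037]
```

```bash
python3 -m jog '[{"x":-0.001,"y":0.001,"z":0.05,"ax":-0.005,"ay":0.003,"az":0.003},{"x":-0.001,"y":0.001,"z":0.1,"ax":-0.005,"ay":0.003,"az":0.003},{"x":-0.001,"y":0.001,"z":0.135,"ax":-0.005,"ay":0.003,"az":0.003},{"x":-0.001,"y":0.001,"z":0.144,"ax":-0.005,"ay":0.003,"az":0.003},{"x":-0.001,"y":0.001,"z":0.144,"ax":-0.005,"ay":0.003,"az":0.003},{"x":-0.001,"y":0.001,"z":0.144,"ax":-0.005,"ay":0.003,"az":0.003}]'
python3 - <<'E'
from h import *
st(); o,p,r=cur(); im=read_camera("top"); lines(im,[.056,.056,.056,p[2]+.019+.008],-.08)
E
```

```text
t: 58.65
eef_pos: [0.4185, -0.1855, 0.0568]
tool_rot: [0.001, 0.715, 0.699, 0.001]
contact_force: [0.8, -0.7, 0.1]
gripper_width: 0.223
grasp_force: 59.3
t58.6 p [ 0.4185 -0.1855  0.0568] y [ 1.    -0.023  0.003] z [ 0.003 -0.001 -1.   ] w0.223 g59 F [ 0.8 -0.7  0.1] q [-0.02  0.41  0.36  2.22 -0.28  0.54  0.53]
blob [273, 184, 58, 7, 370] x at y0 0.5648 yaw(x-axis) -1.08 y -0.2067..-0.0304
blob [273, 199, 58, 8, 365] x at y0 0.5157 yaw(x-axis) -1.18 y -0.2055..-0.0299
blob [273, 215, 48, 8, 280] x at y0 0.4666 yaw(x-axis) -0.98 y -0.1739..-0.0294
blob [273, 231, 41, 6, 242] x at y0 0.4190 yaw(x-axis) -0.57 y -0.1494..-0.0292
```

```bash
python3 -m jog '[{"x":0,"y":0,"z":0.01,"ax":0,"ay":0,"az":0},{"x":0,"y":0,"z":0.018,"ax":0,"ay":0,"az":0},{"x":0,"y":0,"z":0.025,"ax":0,"ay":0,"az":0},{"x":0,"y":0,"z":0.025,"ax":0,"ay":0,"az":0}]' 
python3 -m jog '[{"x":0,"y":0,"z":0,"ax":0,"ay":0,"az":0},{"x":0,"y":0,"z":0,"ax":0,"ay":0,"az":0},{"x":0,"y":0,"z":0,"ax":0,"ay":0,"az":0},{"x":0,"y":0,"z":0,"ax":0,"ay":0,"az":0}]' 0.42
python3 -m jog '[{"x":0,"y":0,"z":-0.02,"ax":0,"ay":0,"az":0},{"x":0,"y":0,"z":-0.07,"ax":0,"ay":0,"az":0},{"x":0,"y":0,"z":-0.12,"ax":0,"ay":0,"az":0},{"x":0,"y":0,"z":-0.17,"ax":0,"ay":0,"az":0},{"x":0.05,"y":0.02,"z":-0.17,"ax":0,"ay":0,"az":0},{"x":0.1,"y":0.04,"z":-0.17,"ax":0,"ay":0,"az":0},{"x":0.15,"y":0.06,"z":-0.17,"ax":0,"ay":0,"az":0},{"x":0.2,"y":0.075,"z":-0.17,"ax":0,"ay":0,"az":0},{"x":0.23,"y":0.08,"z":-0.17,"ax":0,"ay":0,"az":0},{"x":0.23,"y":0.08,"z":-0.17,"ax":0,"ay":0,"az":0},{"x":0.23,"y":0.08,"z":-0.17,"ax":0,"ay":0,"az":0}]'
python3 - <<'E'
from h import *
st(); im=snap("top","t8.png",(230,140,430,260),4); lines(im,[.056],-.08); c,y=carrier(im)
go([.494,.04,.012],.8,0)
E
```

```text
t: 59.1
eef_pos: [0.4177, -0.1862, 0.0304]
tool_rot: [0.001, 0.716, 0.698, 0.0]
contact_force: [-0.0, -1.4, 6.3]
gripper_width: 0.22
grasp_force: 62.2
t: 59.5
eef_pos: [0.4173, -0.1855, 0.0304]
tool_rot: [0.0, 0.715, 0.699, 0.0]
contact_force: [0.3, -1.1, 0.2]
gripper_width: 0.422
grasp_force: 0.0
t: 60.6
eef_pos: [0.5024, 0.0436, 0.2001]
tool_rot: [0.0, 0.714, 0.7, -0.0]
contact_force: [-0.5, -0.8, -0.9]
gripper_width: 0.421
grasp_force: 0.0
t60.6 p [0.5024 0.0436 0.2001] y [ 1.    -0.021  0.   ] z [ 0.    -0.001 -1.   ] w0.421 g0 F [-0.5 -0.8 -0.9] q [-0.49  0.24  0.33  2.01 -0.09  0.91 -0.14]
blob [273, 184, 58, 7, 370] x at y0 0.5648 yaw(x-axis) -1.11 y -0.2066..-0.0304
blob [273, 199, 58, 8, 368] x at y0 0.5157 yaw(x-axis) -1.23 y -0.2055..-0.0299
blob [273, 215, 58, 8, 359] x at y0 0.4667 yaw(x-axis) -1.26 y -0.2045..-0.0293
blob [273, 231, 58, 7, 358] x at y0 0.4198 yaw(x-axis) -1.22 y -0.2035..-0.0288
carrier c [ 0.492  -0.0884  0.048 ] sizes [0.1401 0.1988] y axis deg 89.25
shift mm [ -2.1  -8.2 188.1] turn [ 0.0001  0.0012 -0.0374]
```

View pics/t8.png

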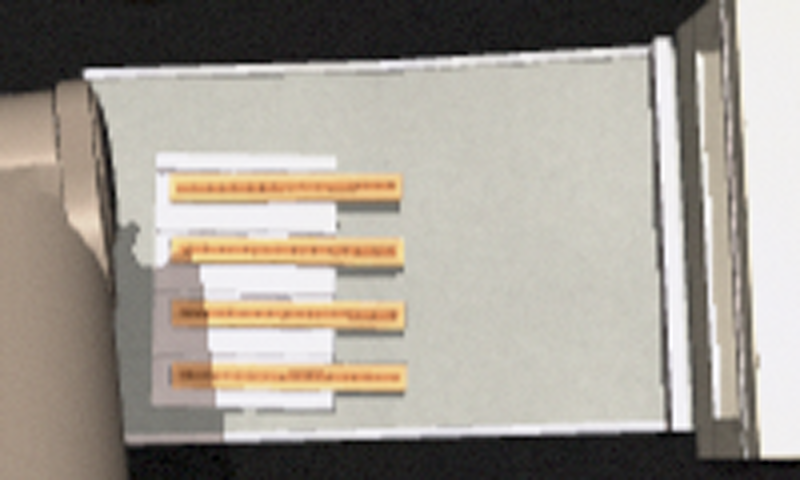

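All four mounts lie core-up in their grooves (rows 188, 252, 315, 377). I now lower the open gripper behind the push plate.

```bash
python3 -m jog '[{"x":-0.002,"y":-0.008,"z":0.04,"ax":0,"ay":0,"az":-0.037},{"x":-0.002,"y":-0.008,"z":0.08,"ax":0,"ay":0,"az":-0.037},{"x":-0.002,"y":-0.008,"z":0.12,"ax":0,"ay":0,"az":-0.037},{"x":-0.002,"y":-0.008,"z":0.16,"ax":0,"ay":0,"az":-0.037},{"x":-0.002,"y":-0.008,"z":0.188,"ax":0,"ay":0,"az":-0.037},{"x":-0.002,"y":-0.008,"z":0.188,"ax":0,"ay":0,"az":-0.037},{"x":-0.002,"y":-0.008,"z":0.188,"ax":0,"ay":0,"az":-0.037}]' 1
python3 -m jog '[{"x":-0.01,"y":0,"z":0,"ax":0,"ay":0,"az":0},{"x":-0.02,"y":0,"z":0,"ax":0,"ay":0,"az":0},{"x":-0.03,"y":0,"z":0,"ax":0,"ay":0,"az":0},{"x":-0.04,"y":0,"z":0,"ax":0,"ay":0,"az":0},{"x":-0.05,"y":0,"z":0,"ax":0,"ay":0,"az":0},{"x":-0.06,"y":0,"z":0,"ax":0,"ay":0,"az":0},{"x":-0.07,"y":0,"z":0,"ax":0,"ay":0,"az":0},{"x":-0.07,"y":0,"z":0,"ax":0,"ay":0,"az":0}]'
python3 - <<'E'
from h import *
st(); im=read_camera("top"); lines(im,[.056],-.1,(256,160),(385,246)); c,y=carrier(im)
E
```

```text
t: 61.35
eef_pos: [0.4946, 0.0392, 0.0128]
tool_rot: [0.001, 0.703, 0.711, -0.0]
contact_force: [0.4, -0.3, -0.2]
gripper_width: 0.997
grasp_force: 0.0
t: 62.15
eef_pos: [0.4959, -0.0305, 0.0128]
tool_rot: [0.001, 0.703, 0.711, 0.0]
contact_force: [-0.2, -0.1, -0.5]
gripper_width: 0.997
grasp_force: 0.0
t62.1 p [ 0.4959 -0.0305  0.0128] y [1.    0.012 0.002] z [ 0.002 -0.001 -1.   ] w0.997 g0 F [-0.2 -0.1 -0.5] q [-0.24  0.53  0.21  2.14 -0.23  0.49  0.16]
blob [292, 181, 46, 9, 302] x at y0 0.5681 yaw(x-axis) 1.65 y -0.2285..-0.0894
blob [292, 197, 48, 8, 307] x at y0 0.5186 yaw(x-axis) 1.61 y -0.2334..-0.0885
blob [287, 213, 54, 8, 334] x at y0 0.4703 yaw(x-axis) 1.27 y -0.2354..-0.0724
blob [285, 229, 57, 8, 344] x at y0 0.4223 yaw(x-axis) 1.03 y -0.2372..-0.0656
carrier c [ 0.4957 -0.1163  0.048 ] sizes [0.1403 0.1985] y axis deg 91.2
```

```bash
python3 -m jog '[{"x":-0.01,"y":0,"z":0,"ax":0,"ay":0,"az":0},{"x":-0.02,"y":0,"z":0,"ax":0,"ay":0,"az":0},{"x":-0.03,"y":0,"z":0,"ax":0,"ay":0,"az":0},{"x":-0.04,"y":0,"z":0,"ax":0,"ay":0,"az":0},{"x":-0.05,"y":0,"z":0,"ax":0,"ay":0,"az":0},{"x":-0.06,"y":0,"z":0,"ax":0,"ay":0,"az":0},{"x":-0.07,"y":0,"z":0,"ax":0,"ay":0,"az":0},{"x":-0.08,"y":0,"z":0,"ax":0,"ay":0,"az":0},{"x":-0.09,"y":0,"z":0,"ax":0,"ay":0,"az":0},{"x":-0.1,"y":0,"z":0,"ax":0,"ay":0,"az":0},{"x":-0.1,"y":0,"z":0,"ax":0,"ay":0,"az":0}]'
python3 - <<'E'
from h import *
st(); im=read_camera("top"); lines(im,[.062],-.2,(256,160),(395,246))
E
```

```text
t: 63.3
eef_pos: [0.4966, -0.1302, 0.0123]
tool_rot: [0.0, 0.703, 0.712, -0.0]
contact_force: [0.3, 1.0, 0.3]
gripper_width: 0.998
grasp_force: 0.0
t63.3 p [ 0.4966 -0.1302  0.0123] y [1.    0.013 0.   ] z [ 0.    -0.001 -1.   ] w0.998 g0 F [0.3 1.  0.3] q [-0.03  0.55  0.2   2.1  -0.22  0.51  0.35]
blob [323, 179, 48, 9, 276] x at y0 0.5713 yaw(x-axis) 1.00 y -0.3292..-0.1846
blob [333, 196, 40, 8, 250] x at y0 0.5195 yaw(x-axis) 1.84 y -0.3335..-0.2139
blob [328, 212, 46, 8, 291] x at y0 0.4714 yaw(x-axis) 1.35 y -0.3352..-0.1975
blob [325, 228, 50, 8, 298] x at y0 0.4232 yaw(x-axis) 1.19 y -0.3367..-0.1874
```

```bash
python3 -m jog '[{"x":-0.01,"y":0,"z":0,"ax":0,"ay":0,"az":0},{"x":-0.02,"y":0,"z":0,"ax":0,"ay":0,"az":0},{"x":-0.03,"y":0,"z":-0.001,"ax":0,"ay":0,"az":0},{"x":-0.04,"y":0,"z":-0.002,"ax":0,"ay":0,"az":0},{"x":-0.05,"y":0,"z":-0.003,"ax":0,"ay":0,"az":0},{"x":-0.06,"y":0,"z":-0.004,"ax":0,"ay":0,"az":0},{"x":-0.07,"y":0,"z":-0.005,"ax":0,"ay":0,"az":0},{"x":-0.08,"y":0,"z":-0.006,"ax":0,"ay":0,"az":0},{"x":-0.09,"y":0,"z":-0.007,"ax":0,"ay":0,"az":0},{"x":-0.1,"y":0,"z":-0.008,"ax":0,"ay":0,"az":0},{"x":-0.11,"y":0,"z":-0.009,"ax":0,"ay":0,"az":0},{"x":-0.11,"y":0,"z":-0.009,"ax":0,"ay":0,"az":0}]'
python3 - <<'E'
from h import *
st()
E
python3 -m jog '[{"x":-0.004,"y":0,"z":-0.001,"ax":0,"ay":0,"az":0},{"x":-0.008,"y":0,"z":-0.001,"ax":0,"ay":0,"az":0},{"x":-0.011,"y":0,"z":-0.001,"ax":0,"ay":0,"az":0},{"x":-0.011,"y":0,"z":-0.001,"ax":0,"ay":0,"az":0}]'
```

```text
t: 64.55
eef_pos: [0.4986, -0.2421, 0.0221]
tool_rot: [0.002, 0.703, 0.711, -0.0]
contact_force: [0.6, 0.0, -0.8]
gripper_width: 0.999
grasp_force: 0.0
t64.5 p [ 0.4986 -0.2421  0.0221] y [1.    0.011 0.002] z [ 0.002 -0.003 -1.   ] w0.999 g0 F [ 0.6  0.  -0.8] q [ 0.18  0.58  0.2   2.01 -0.2   0.57  0.53]
t: 64.95
eef_pos: [0.499, -0.2481, 0.0229]
tool_rot: [-0.001, 0.702, 0.712, 0.001]
contact_force: [-1.1, 8.1, 4.3]
gripper_width: 0.999
grasp_force: 4.2
```

```bash
python3 -m jog '[{"x":-0.002,"y":0,"z":0,"ax":0,"ay":0,"az":0},{"x":-0.004,"y":0,"z":0,"ax":0,"ay":0,"az":0},{"x":-0.004,"y":0,"z":0,"ax":0,"ay":0,"az":0},{"x":-0.004,"y":0,"z":0,"ax":0,"ay":0,"az":0}]'
python3 - <<'E'
from h import *
st(); im=read_camera("top"); lines(im,[.078],-.3,(256,150),(405,246))
E
```

```text
t: 65.35
eef_pos: [0.4994, -0.2507, 0.0231]
tool_rot: [-0.001, 0.701, 0.713, 0.001]
contact_force: [-2.3, 11.9, 8.1]
gripper_width: 1.002
grasp_force: 6.0
t65.3 p [ 0.4994 -0.2507  0.0231] y [1.    0.016 0.   ] z [ 0.     0.004 -1.   ] w1.002 g6 F [-2.3 11.9  8.1] q [ 0.2   0.58  0.2   1.99 -0.2   0.59  0.55]
blob [372, 177, 33, 9, 201] x at y0 0.5736 yaw(x-axis) 0.79 y -0.4290..-0.3318
blob [387, 193, 18, 9, 118] x at y0 0.5158 yaw(x-axis) 5.08 y -0.4273..-0.3752
blob [378, 210, 27, 8, 163] x at y0 0.4698 yaw(x-axis) 3.44 y -0.4254..-0.3465
blob [375, 226, 30, 8, 184] x at y0 0.4237 yaw(x-axis) 2.29 y -0.4237..-0.3360
```

```bash
python3 -m jog '[{"x":0.02,"y":0,"z":0,"ax":0,"ay":0,"az":0},{"x":0.06,"y":0,"z":0,"ax":0,"ay":0,"az":0},{"x":0.1,"y":0,"z":-0.03,"ax":0,"ay":0,"az":0},{"x":0.15,"y":0,"z":-0.08,"ax":0,"ay":0,"az":0},{"x":0.2,"y":0,"z":-0.13,"ax":0,"ay":0,"az":0},{"x":0.25,"y":0,"z":-0.17,"ax":0,"ay":0,"az":0},{"x":0.3,"y":0,"z":-0.2,"ax":0,"ay":0,"az":0},{"x":0.3,"y":0,"z":-0.2,"ax":0,"ay":0,"az":0}]'
python3 - <<'E'
from h import *
st(); a=snap("top","x.png"); b=snap("scene","x.png")
a=cv2.resize(a[150:250,300:420],(600,500),interpolation=2)
b=cv2.resize(b[230:390,110:300],None,fx=1,fy=1)
cv2.imwrite("pics/t9.png",np.hstack([a,cv2.copyMakeBorder(b,0,340,0,0,0)])[...,::-1])
# expected carrier corners at the stop (feeder frame -> world -> 5x crop), deck top
f=np.array([.5212,-.2023,0]); t=np.radians(.8); ex=np.array([np.cos(t),np.sin(t),0]); ey=np.array([-ex[1],ex[0],0])
s=np.radians(8)
for X in(-.098,.098):
  for Y in(-.07,.07):
    q=139/1000/np.cos(s)*0+ .139
    along=-np.array(0)
    # point in carrier (X,Y,.044) pitched 8 deg nose up towards -y
    yy=-.139+Y*np.cos(s)+.044*np.sin(s); zz=.004+.139*np.tan(s)-Y*np.sin(s)+.044*np.cos(s)
    P=f+ex*(X-.027)+ey*yy+[0,0,zz]; print(X,Y,((pix("top",P)-[300,150])*5+2).round())
E
```

```text
t: 66.2
eef_pos: [0.4951, 0.036, 0.2168]
tool_rot: [0.002, 0.703, 0.712, 0.001]
contact_force: [2.2, 0.3, 0.5]
gripper_width: 1.001
grasp_force: 0.0
t66.2 p [0.4951 0.036  0.2168] y [1.    0.013 0.004] z [ 0.004 -0.001 -1.   ] w1.001 g0 F [2.2 0.3 0.5] q [-0.41  0.2   0.25  2.01 -0.06  0.94 -0.13]
-0.098 -0.07 [[495. 447.]]
-0.098 0.07 [[258. 453.]]
0.098 -0.07 [[479. 124.]]
0.098 0.07 [[246. 136.]]
```

View pics/t9.png

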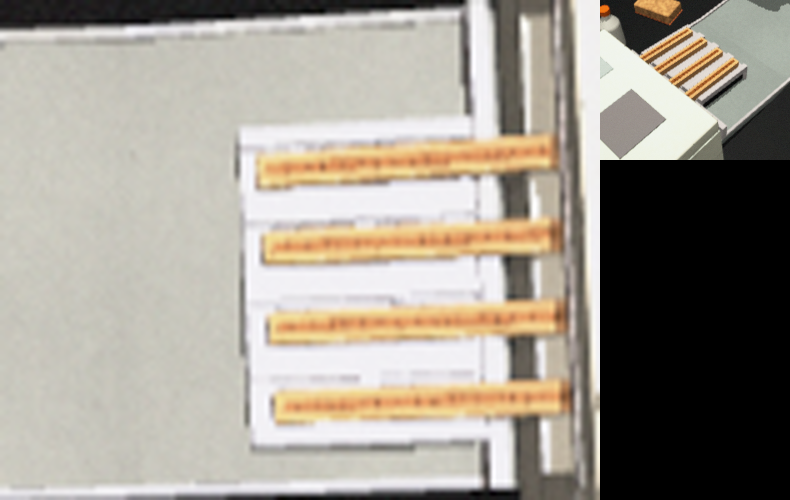

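The picture shows four mounts core-up in their grooves jutting over the stop; the carrier's rear edge runs (240,130) to (254,445), parallel to the stop but perhaps 2 mm short of the face. I push once more, up along the slope, watching the force.

```bash
python3 -m jog '[{"x":-0.05,"y":0,"z":0.05,"ax":0,"ay":0,"az":0},{"x":-0.1,"y":0,"z":0.1,"ax":0,"ay":0,"az":0},{"x":-0.15,"y":0,"z":0.15,"ax":0,"ay":0,"az":0},{"x":-0.2,"y":0,"z":0.19,"ax":0,"ay":0,"az":0},{"x":-0.24,"y":0,"z":0.19,"ax":0,"ay":0,"az":0},{"x":-0.265,"y":0,"z":0.19,"ax":0,"ay":0,"az":0},{"x":-0.275,"y":0,"z":0.19,"ax":0,"ay":0,"az":0},{"x":-0.275,"y":0,"z":0.19,"ax":0,"ay":0,"az":0}]'
python3 -m jog '[{"x":-0.004,"y":0,"z":0,"ax":0,"ay":0,"az":0},{"x":-0.008,"y":0,"z":-0.001,"ax":0,"ay":0,"az":0},{"x":-0.012,"y":0,"z":-0.001,"ax":0,"ay":0,"az":0},{"x":-0.012,"y":0,"z":-0.001,"ax":0,"ay":0,"az":0}]'
python3 -m jog '[{"x":-0.002,"y":0,"z":0,"ax":0,"ay":0,"az":0},{"x":-0.004,"y":0,"z":-0.001,"ax":0,"ay":0,"az":0},{"x":-0.006,"y":0,"z":-0.001,"ax":0,"ay":0,"az":0},{"x":-0.006,"y":0,"z":-0.001,"ax":0,"ay":0,"az":0}]'
python3 - <<'E'
from h import *
st()
E
```

```text
t: 67.1
eef_pos: [0.4962, -0.2483, 0.0237]
tool_rot: [0.002, 0.706, 0.708, -0.002]
contact_force: [-0.6, 0.3, 0.1]
gripper_width: 1.0
grasp_force: 0.0
t: 67.5
eef_pos: [0.4993, -0.2515, 0.0264]
tool_rot: [0.001, 0.702, 0.712, 0.0]
contact_force: [-0.2, 0.5, 0.3]
gripper_width: 1.004
grasp_force: 0.0
t: 67.9
eef_pos: [0.4991, -0.2525, 0.0264]
tool_rot: [-0.002, 0.701, 0.713, 0.002]
contact_force: [0.7, 12.3, 0.7]
gripper_width: 1.001
grasp_force: 5.8
t67.9 p [ 0.4991 -0.2525  0.0264] y [ 1.     0.017 -0.001] z [-0.001  0.006 -1.   ] w1.001 g6 F [ 0.7 12.3  0.7] q [ 0.19  0.58  0.22  1.99 -0.22  0.6   0.58]
```

```bash
python3 -m jog '[{"x":-0.002,"y":0,"z":0,"ax":0,"ay":0,"az":0},{"x":-0.004,"y":0,"z":-0.001,"ax":0,"ay":0,"az":0},{"x":-0.004,"y":0,"z":-0.001,"ax":0,"ay":0,"az":0}]'
python3 -m jog '[{"x":0.03,"y":0,"z":0,"ax":0,"ay":0,"az":0},{"x":0.07,"y":0,"z":0,"ax":0,"ay":0,"az":0},{"x":0.11,"y":0,"z":-0.03,"ax":0,"ay":0,"az":0},{"x":0.16,"y":0,"z":-0.08,"ax":0,"ay":0,"az":0},{"x":0.21,"y":0,"z":-0.13,"ax":0,"ay":0,"az":0},{"x":0.26,"y":0,"z":-0.17,"ax":0,"ay":0,"az":0},{"x":0.31,"y":0,"z":-0.2,"ax":0,"ay":0,"az":0},{"x":0.31,"y":0,"z":-0.2,"ax":0,"ay":0,"az":0}]'
python3 - <<'E'
from h import *
st(); old=cv2.imread("pics/raw_top.png")[...,::-1]; new=read_camera("top")
def edge(im,v):  # subpixel dark->white crossing of the deck's rear edge along row v (mean of 3)
    r=im[v-1:v+2,335:375].mean((0,2)); g=np.diff(r); k=np.argsort(g)[-1]; w=g[max(k-2,0):k+3].clip(0); return 335+max(k-2,0)+ (w*np.arange(len(w))).sum()/w.sum()
for v in(177,191,206,222,237): print(v,round(edge(old,v),2),round(edge(new,v),2),new[v,388:408].mean(1).round().astype(int).tolist())
for v in(156,160,164,246): print(v,new[v,385:408].mean(1).round().astype(int).tolist())
E
```

```text
t: 68.2
eef_pos: [0.4991, -0.2526, 0.0265]
tool_rot: [-0.005, 0.7, 0.714, 0.003]
contact_force: [2.2, 19.2, -1.8]
gripper_width: 1.001
grasp_force: 9.9
t: 69.0
eef_pos: [0.4942, 0.0393, 0.2217]
tool_rot: [0.001, 0.702, 0.712, 0.001]
contact_force: [1.0, 0.3, 0.7]
gripper_width: 1.005
grasp_force: 0.0
t69.0 p [0.4942 0.0393 0.2217] y [1.    0.014 0.002] z [ 0.002 -0.    -1.   ] w1.005 g0 F [1.  0.3 0.7] q [-0.45  0.19  0.28  2.   -0.06  0.96 -0.13]
177 347.05 348.0 [221, 209, 204, 197, 201, 204, 190, 225, 229, 232, 230, 201, 136, 146, 167, 169, 172, 202, 182, 180]
191 347.82 348.04 [241, 242, 242, 242, 241, 241, 241, 242, 241, 240, 241, 226, 166, 77, 88, 90, 93, 79, 234, 239]
206 348.02 349.03 [241, 242, 242, 242, 242, 241, 241, 242, 242, 242, 242, 243, 218, 127, 89, 94, 94, 85, 146, 238]
222 349.05 349.26 [242, 242, 242, 241, 242, 242, 243, 242, 242, 241, 243, 242, 242, 205, 93, 91, 96, 95, 93, 169]
237 349.83 350.05 [242, 230, 229, 229, 229, 232, 232, 229, 228, 217, 240, 242, 242, 235, 203, 80, 91, 97, 95, 92]
156 [200, 197, 195, 200, 196, 195, 193, 109, 118, 236, 241, 241, 234, 198, 81, 88, 87, 87, 80, 219, 238, 179, 170]
160 [195, 198, 198, 201, 196, 198, 196, 113, 76, 234, 241, 241, 241, 202, 87, 86, 91, 91, 88, 183, 237, 183, 170]
164 [196, 199, 199, 198, 198, 199, 196, 118, 78, 236, 242, 242, 242, 214, 114, 91, 93, 92, 90, 165, 235, 181, 170]
246 [237, 236, 239, 240, 238, 240, 238, 239, 239, 238, 240, 178, 89, 237, 241, 241, 242, 212, 116, 89, 88, 93, 92]
```

Run:
```python
from h import *
a=snap("top","x.png"); b=snap("scene","x.png")
a=cv2.resize(a[150:250,320:420],(400,400),interpolation=2); b=cv2.resize(b[230:330,120:220],(400,400),interpolation=2)
cv2.imwrite("pics/t10.png",np.hstack([a,b])[...,::-1])
```

```text
(no output)
```

View pics/t10.png

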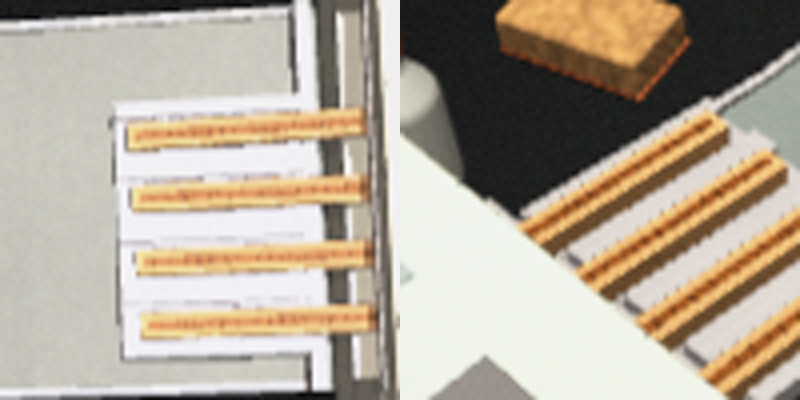

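The carrier now sits square against the stop with no gap line, and the four mounts are core-up in their grooves (left ends at (130,137), (134,198), (138,263), (143,325)). I hand in.

```bash
python3 -c "
from station import *
print(hand_in())"
```

```text
the job is handed in; nothing more can be done
None
```

I turned all four mounts over in the clip and laid each core-up in its own groove, then slid the carrier up to rest square against the stop and handed the job in at about 69 s; no verdict came back.

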